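# Rock a jammed test weight out of its cradle and put it on the scale

### The job

The test weight is jammed in its leaning cradle between two stiff cheeks that overhang its shoulders. Hold it by its upright grip and rock it from side to side, first one way and then the other, until you feel each cheek give way and come up against its stop, without wrenching; then draw it out along its lean without heaving on it, and stand it gently upright in the middle of the bench scale's pan. Leave the other things on the worktop where they are.

Things in the scene. Friction and masses are not known exactly. Their poses are not given: they have to be found in the camera images.
- weight_center (a point): Centre (half-way up) of the test weight: brass, 135 mm high, 0.37 to 0.70 kg. Axes: z up the weight (underside at z = -67.5 mm, shoulders at -29.5, top at +67.5), y across its thin grip. Grasp the grip across y, 38 to 50 mm above this point. At the start it stands in the cradle and leans with it.
- weight: The same test weight; origin at the centre of its underside, axes as weight_center. Lower block 64 mm (x) by 48 mm (y), 38 mm high; above it a flat grip 46 mm (x) by 24 mm (y) up to the top, leaving a shoulder 12 mm wide on each y side. Round the grip, 61 to 73 mm above the underside, runs a collar 52 mm (x) by 36 mm (y).
- rack: Grey fixed cradle, foot 125 x 170 mm, about 120 mm high; origin under it on the worktop, z up, its -x pointing roughly to the robot's left. Its pocket and the weight in it lean 30 degrees from vertical, tops towards -x; the weight's y is the cradle's y. Fore and aft the weight has 2.5 mm of play between walls 32 mm high.
- rack_seat (a point): Point on the cradle's floor under the middle of the weight's underside. The weight stands there on a fore-and-aft rib 14 mm wide, so it rocks sideways (in y) on the rib's edges, 7 mm to either side of this point; low kerbs keep its foot from sliding out. Axes as rack (not leaning).
- cheek_zone (a point): Point on the leaning axis 50 mm up from rack_seat, between two dark steel cheeks, one on each y side. A cheek's lip (47 to 58 mm up the lean) reaches 5 mm over the shoulder; on it sits a nose (59 to 70 mm up, the top of the cradle), set 0 to 8 mm back from the lip's edge, which the weight's collar pushes when rocked. Pulled too early the weight rises 9 mm and catches.
- cheek_stop (a point): Point 5 mm further up that axis. A cheek slides only outwards (y), with 6 N of friction (about 5 N at the grip), stays where pushed, and meets a solid stop 2 to 3 mm after clearing the shoulder. Rocking that clears it: 5 to 13 degrees, stop at 7 to 15, different for each side and not to be seen: feel for the rise in force.
- pan (a point): Centre of the top of the bench scale's flat steel pan, 170 (x) by 180 mm (y), 54 mm above the worktop, fixed; the grey scale body under it reaches 42 mm further towards its own -x, 40 mm high.
- stapler: Black stapler lying in front, 146 x 34 x 47 mm; loose, leave alone. Origin under it.
- stamp: Rubber stamp with a round black knob, 30 x 52 x 78 mm, upright; loose, leave alone. Origin under it.
- check_weight: Small brass knob weight, 30 mm across, 40 mm high; loose, leave alone. Origin under it.
- gel_bottle: Clear flip-top bottle with a red cap, 48 mm across, 149 mm high, upright; loose, leave alone. Origin under it.
- scale: The scale itself; origin on the worktop under its body, 15 mm towards -x of the pan's centre.
Mind the look-alikes: they are no part of the job. Of the things that look like the weight, the larger one is meant.

How it is judged:
By the outcome, as a careful person would: the job done as asked, in the order asked, and still so for the second after the job is handed in, with the robot touching nothing.
It also fails if it takes over 72 s, if anything falls off the work surface, if the arm or the gripper's body presses on something with over 40 N, if the wrist force passes 120 N, or if a joint passes its speed limit or range.

### The arm

A 6-joint arm with a two-finger parallel gripper is mounted at the origin on a cart in front of the work surface, level with it; the furniture and walls round the work are solid. World frame = base frame: x ahead of the robot, y to its left, z up, the work surface at z = 0. Lengths are in mm, angles in rad, forces in N, time in s.
With the tool pointing down it reaches from about 350 to 875 mm from the base axis. Payload 4.2 kg.
Tool frame: the origin (TCP) lies midway between the tips of the shut fingers; the grasp point (between the pads) lies 19 mm behind it; z points along the fingers, y is the direction in which the jaws open and shut (so a half turn about z gives the same grasp; the last joint's range is limited). The gripper opens to 87 mm and grips with 3 to 60 N. Pads are 19 mm wide; open, the fingers measure 117 mm over their backs; the gripper's body (75 mm by 190 mm) begins 51 mm behind the grasp point.
Start: joints at [1.462, 0.385, 0.008, 0, -1.194, -0.259], TCP at [224.694, 583.191, 222.55] pointing down, gripper open.
Joint ranges: [-3.14, 3.14], [-1.21, 2.06], [-1.07, 1.41], [-3.16, 2.05], [-2.99, -0.16], [-3.1, 3.1]. Speed limits (rad/s): [2.79, 2.79, 3.14, 3.14, 3.14, 3.14].

### API

Orientations are given as a unit quaternion [w, x, y, z].
In Python, from bench import env gives the robot as it stands. The module is installed in compiled form; this text tells all that it offers.
- The arm moves only by the shell command python3 -m creep 'ROWS'. ROWS is JSON, a list of rows, each an object of numbers: "grip": the opening, from 0 (shut) to 1 (fully open); "dx", "dy", "dz": the shift along the tool's x, y, z in mm; "twist": the turn about the tool's z in rad. A call has 1 to 8 rows; each row shifts and turns the commanded pose from where the row before left it, along the tool's axes as they then stand; what a row does not reach is not made up. A row lasts 1/10 s, in which the tool goes at most 50 mm and 8.59 degrees, less where a joint would pass 70% of its speed; a pose out of reach is approached as far as the arm can. A call is refused whole if a number of a shift passes 50 or a number of a turn 0.15, either way. A call with a gripper value outside its range is refused whole. The fingers move at their own pace and stop on an object; the grip force is fixed at half the most. Time passes only in rows, so rows that do not move let the fingers close. It gives the time, the measured TCP pose, the force and the opening at its end, in the units of the state.
- env.observe(): the state, without advancing time (a new reading comes with each control period).
- env.get_image(name): name is "scene" or "top" or "wrist"; returns a dict with "pixels" (400x640x3 uint8, red, green, blue), "camera_matrix" (3x3 intrinsics, pixels), "k1" (the pictures are not rectified: a ray, as slopes to the right and down, at radius r is drawn at 1 + k1 r^2 times it, then the intrinsics apply), "R" (3x3) and "t" (3): a world point X has camera coordinates R X + t; the wrist camera has in their place "T_tool_cam" (4x4, takes a point from camera to tool coordinates, whose origin is the TCP and whose axes are the flange's). Camera axes: x right, y down, z forward; pixel columns grow to the right and rows downward; lengths in mm; the calibration is good to about 2 mm. A picture is of the moment at which its call begins: read the wrist's pose just before it. There is no depth.
- env.job_done(): hands the job in, once; it reports no verdict.
The state is a dict: "clock": time; "joint_positions": joint angles; "joint_vel": joint speeds; "joint_efforts": joint torques, N m; "position": TCP position; "tool_rot": TCP orientation; "contact_force": force on the tool from outside, world axes, zero at the start; "torque": the same for the moment, N m; "grip_width": opening from 0.0 (shut) to 1.0 (fully open).
Only numpy, scipy, OpenCV 4.12 (cv2) and the standard library are available. Lean on these libraries where they do the work, as an engineer would, in place of code of your own. Each camera call takes 0.05 s, during which the arm holds its last target. There are 200 camera calls.

## Working session

There is one attempt and no reset: what is moved stays moved. The work goes in short steps, Python scripts to look and compute and a shell command to move; the robot and the scene stay as the last step left them, time stands still between calls to the robot, and variables do not carry over. Pictures are saved under pics/ and viewed, about 8 in all and at most 12, crops included, and the job is handed in when it is done.

```bash
mkdir -p pics
cat > h.py <<'E'
import numpy as np, cv2
from bench import env
E
python3 - <<'E'
from h import *
import pickle
s=env.observe();print(s)
d={}
for n in ("scene","top","wrist"):
    g=env.get_image(n);d[n]=g
    cv2.imwrite(f"pics/{n}0.png",g["pixels"][:,:,::-1])
    print(n,{k:np.round(v,3).tolist() if not np.isscalar(v) else v for k,v in g.items() if k!="pixels"})
pickle.dump(d,open("d0.pkl","wb"))
E
```

```text
{'clock': 0.0, 'joint_positions': array([ 1.46159208e+00,  3.85568507e-01,  6.61518339e-03, -5.04435268e-04,
       -1.19401944e+00, -2.58572052e-01]), 'joint_vel': array([ 0.00043292, -0.00197728,  0.00200684, -0.00048034, -0.00086021,
        0.00094847]), 'joint_efforts': array([-8.31502547e-06, -3.90668464e+01,  1.87408072e+01,  4.22011390e+00,
        1.09653192e-02, -1.91349109e-04]), 'position': array([224.49303066, 582.63221112, 221.44743541]), 'tool_rot': array([ 1.10267561e-03,  9.83122536e-01, -1.82944911e-01, -1.52574510e-04]), 'contact_force': array([-0.40897504, -0.27762362, -0.44133961]), 'torque': array([ 0.02803852, -0.05956829,  0.05770811]), 'grip_width': 1.0026534937036582}
scene {'camera_matrix': [[396.084, 0.0, 318.515], [0.0, 396.084, 201.338], [0.0, 0.0, 1.0]], 'k1': 0.011203719079975007, 'R': [[-0.707, -0.707, -0.026], [-0.243, 0.278, -0.929], [0.664, -0.651, -0.368]], 't': [308.119, 252.648, 770.546]}
top {'camera_matrix': [[487.34, 0.0, 319.117], [0.0, 487.34, 188.101], [0.0, 0.0, 1.0]], 'k1': -0.0451678381954402, 'R': [[0.014, -1.0, -0.003], [-0.997, -0.013, -0.071], [0.071, 0.004, -0.997]], 't': [-79.327, 518.889, 1340.093]}
wrist {'camera_matrix': [[290.881, 0.0, 319.523], [0.0, 290.881, 196.763], [0.0, 0.0, 1.0]], 'k1': -0.004970145184030118, 'T_tool_cam': [[0.001, -0.956, -0.295, 81.112], [1.0, 0.001, -0.0, 0.764], [0.0, -0.295, 0.956, -161.625], [0.0, 0.0, 0.0, 1.0]]}
```

View pics/top0.png

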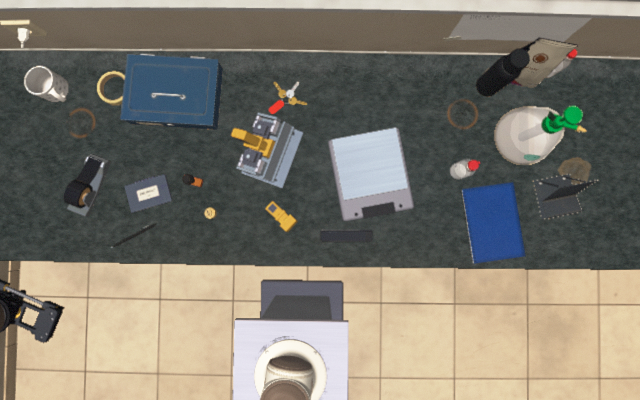

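View pics/scene0.png

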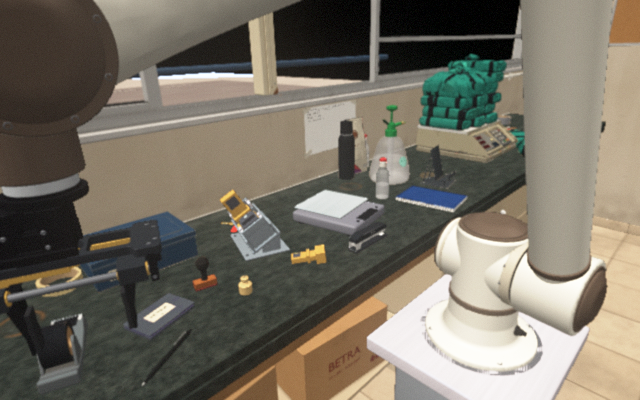

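The top view shows the cradle at about (268,150) with the leaning weight (orange) at (253,140), and the pan at (370,165). The look-alike lies at (281,216). The scene view agrees. I'll enlarge the crop for corners.

```bash
cat >> h.py <<'E'
def ray(g,uv):
    K=np.array(g["camera_matrix"],float);k=g["k1"]
    p=(np.array(uv,float)-K[:2,2])/K[0,0]
    r=np.linalg.norm(p);q=r
    for _ in range(20): q=r/(1+k*q*q)
    p=p/(1+k*q*q)
    R=np.array(g["R"]);t=np.array(g["t"])
    return -R.T@t, R.T@np.array([p[0],p[1],1.])
def onz(g,uv,z):
    o,d=ray(g,uv);return o+d*(z-o[2])/d[2]
def proj(g,X):
    K=np.array(g["camera_matrix"]);c=np.array(g["R"])@np.array(X,float)+np.array(g["t"])
    p=c[:2]/c[2];p=p*(1+g["k1"]*(p@p));return K[0,0]*p+K[:2,2]
from scipy.spatial.transform import Rotation as Ro
def q2R(q): return Ro.from_quat([q[1],q[2],q[3],q[0]]).as_matrix()
def wrist():
    s=env.observe();g=env.get_image("wrist");T=np.array(g["T_tool_cam"])
    Rw=q2R(s["tool_rot"]);C=Rw@T[:3,:3];o=Rw@T[:3,3]+s["position"]
    g["R"]=C.T;g["t"]=-C.T@o
    return g,s
E
python3 - <<'E'
from h import *
import pickle
d=pickle.load(open("d0.pkl","rb"))
g=d["top"];im=g["pixels"][:,:,::-1]
a=cv2.resize(im[100:200,225:325],None,fx=5,fy=5,interpolation=cv2.INTER_CUBIC)
b=cv2.resize(im[120:225,325:420],None,fx=3,fy=3,interpolation=cv2.INTER_CUBIC)
o=np.zeros((500,790,3),np.uint8);o[:,:500]=a;o[:315,505:790]=b
cv2.imwrite("pics/c1.png",o)
for n,uv,z in (("rack",(268,150),0),("pan",(370,165),54),("bottle",(466,168),50),("lookalike",(281,216),20),("stamp",(193,181),30),("box",(172,92),100)): print(n,onz(g,uv,z).round())
# pan mask: bright
hsv=cv2.cvtColor(im,cv2.COLOR_BGR2HSV)
m=((hsv[...,2]>150)&(hsv[...,1]<70)).astype(np.uint8);m[:100]=0;m[230:]=0;m[:,:325]=0;m[:,420:]=0
c=max(cv2.findContours(m,0,2)[0],key=cv2.contourArea);r=cv2.minAreaRect(c);print(r)
P=[onz(g,p,54)[:2].round(1) for p in cv2.boxPoints(r)];print(P,np.mean(P,0),[np.linalg.norm(P[i]-P[i-1]) for i in range(4)])
E
```

```text
rack [628.  75.   0.]
pan [ 582. -210.   54.]
bottle [ 578. -474.   50.]
lookalike [441.  32.  20.]
stamp [534. 278.  30.]
box [767. 324. 100.]
((370.2206726074219, 172.76968383789062), (81.02323150634766, 69.30545806884766), 79.3150863647461)
[array([651.3, -96.8]), array([ 689.5, -283.2]), array([ 471.7, -324.3]), array([ 434.5, -140. ])] [ 561.75  -211.075] [np.float64(221.062163203023), np.float64(190.27401293923455), np.float64(221.64397126924072), np.float64(188.01683435267174)]
```

View pics/c1.png

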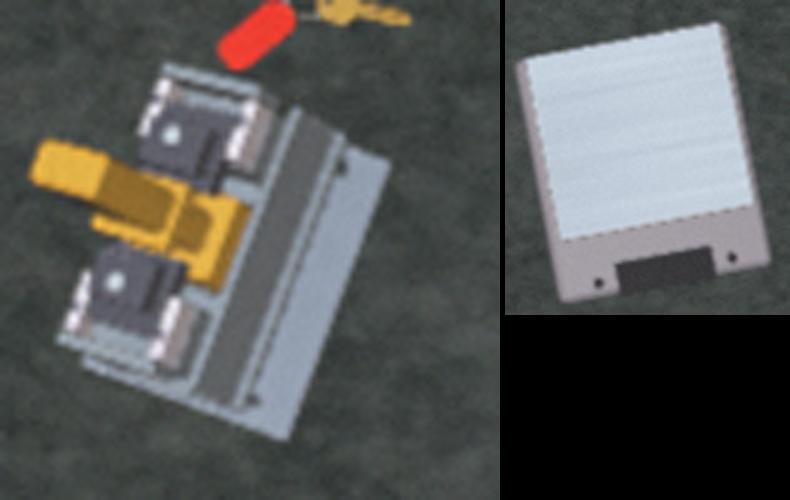

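The crop shows the foot's right edge running from (390,160) to (288,440), with the third corner at (85,365). The weight's top is at about (65,165). Pan corners are also clear.

Run:
```python
from h import *
import pickle
d=pickle.load(open("d0.pkl","rb"));g=d["top"]
P=[onz(g,(325+(u-505)/3-.4,120+v/3-.4),54)[:2] for u,v in ((524,60),(720,24),(752,205),(562,240))]
print("pan",np.round(P),np.mean(P,0),[np.linalg.norm(P[i]-P[i-1]).round(1) for i in range(4)])
C=[onz(g,(225+u/5-.4,100+v/5-.4),8)[:2] for u,v in ((390,160),(288,440),(85,365))]
print(np.round(C),np.linalg.norm(C[0]-C[1]),np.linalg.norm(C[1]-C[2]))
y=C[0]-C[1];y/=np.linalg.norm(y);x=np.array([y[1],-y[0]])
print("y",y,"x",x,"origin",(C[0]+C[1])/2-62.5*x, "tops")
for z in (150,165,180): print(onz(g,(225+65/5,100+162/5),z).round())
s=env.observe();R=q2R(s["tool_rot"]);print(R.round(3))
print("tool y yaw",np.degrees(np.arctan2(R[1,1],R[0,1])),"rack y yaw",np.degrees(np.arctan2(y[1],y[0])))
tgt=np.array([600,110,330]);print("shift tool",R.T@(tgt-s["position"]))
```

```text
pan [[ 651. -103.]
 [ 687. -282.]
 [ 521. -311.]
 [ 487. -139.]] [ 586.33079639 -208.76979857] [np.float64(167.7), np.float64(182.3), np.float64(168.1), np.float64(175.1)]
[[681. -23.]
 [521.  31.]
 [562. 147.]] 169.02803623278703 122.43584647468816
y [ 0.94603406 -0.3240672 ] x [-0.3240672  -0.94603406] origin [620.88704866  63.2040618 ] tops
[650. 135. 150.]
[647. 133. 165.]
[644. 130. 180.]
[[ 0.933 -0.36  -0.   ]
 [-0.36  -0.933 -0.002]
 [ 0.     0.002 -1.   ]]
tool y yaw -111.07960127575755 rack y yaw -18.909071166927006
shift tool [ 520.38193145  306.29005142 -107.70895406]
```

```bash
python3 -m creep '[{"grip":1,"dx":39,"dy":23,"dz":-16},{"dx":39,"dy":23,"dz":-16},{"dx":39,"dy":23,"dz":-16},{"dx":39,"dy":23,"dz":-16},{"dx":39,"dy":23,"dz":-16},{"dx":39,"dy":23,"dz":-16},{"dx":39,"dy":23,"dz":-12},{"dx":39,"dy":23}]' && python3 -m creep '[{"dx":39,"dy":23},{"dx":39,"dy":23},{"dx":39,"dy":23},{"dx":39,"dy":23},{"dx":39,"dy":23},{"dx":13,"dy":7},{"twist":0.147},{"twist":0.147}]' && python3 -m creep '[{"twist":0.147},{"twist":0.147},{"twist":0.147},{"twist":0.147},{"twist":0.147},{"twist":0.147},{"twist":0.147},{"twist":0.147}]'
python3 - <<'E'
from h import *
import pickle
s=env.observe()
g,s=wrist();pickle.dump((g,s),open("w1.pkl","wb"))
print(s["position"],s["joint_positions"],q2R(s["tool_rot"]).round(3))
cv2.imwrite("pics/w1.png",g["pixels"][:,:,::-1])
E
```

```text
[224.54888007 582.78387395 221.72242139] [ 1.46160201e+00  3.85375273e-01  6.95995475e-03 -3.46613763e-04
 -1.19402504e+00 -2.58586251e-01] [[ 0.933 -0.36  -0.   ]
 [-0.36  -0.933 -0.002]
 [ 0.     0.002 -1.   ]]$[0]: bad value
```

View pics/w1.png

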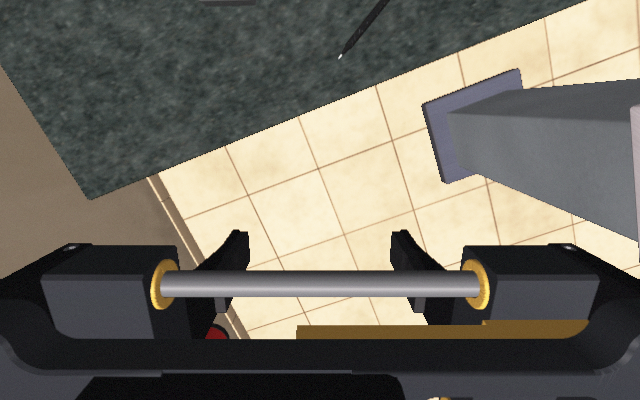

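The picture shows only floor and fingers: the move was refused, so all keys are probably required in each row.

```bash
python3 -m creep '[{"grip":1,"dx":39,"dy":23,"dz":-16,"twist":0},{"grip":1,"dx":39,"dy":23,"dz":-16,"twist":0},{"grip":1,"dx":39,"dy":23,"dz":-16,"twist":0},{"grip":1,"dx":39,"dy":23,"dz":-16,"twist":0},{"grip":1,"dx":39,"dy":23,"dz":-16,"twist":0},{"grip":1,"dx":39,"dy":23,"dz":-16,"twist":0},{"grip":1,"dx":39,"dy":23,"dz":-12,"twist":0},{"grip":1,"dx":39,"dy":23,"dz":0,"twist":0}]'
```

```text
clock: 1.0
position: [451.1, 298.2, 332.8]
tool_rot: [-0.002, 0.983, -0.183, 0.001]
contact_force: [0.2, 0.5, -0.3]
grip_width: 1.0
```

```bash
python3 -m creep '[{"grip":1,"dx":39,"dy":23,"dz":0,"twist":0},{"grip":1,"dx":39,"dy":23,"dz":0,"twist":0},{"grip":1,"dx":39,"dy":23,"dz":0,"twist":0},{"grip":1,"dx":39,"dy":23,"dz":0,"twist":0},{"grip":1,"dx":39,"dy":23,"dz":0,"twist":0},{"grip":1,"dx":10,"dy":7,"dz":0,"twist":0},{"grip":1,"dx":0,"dy":0,"dz":0,"twist":0.147},{"grip":1,"dx":0,"dy":0,"dz":0,"twist":0.147}]' && python3 -m creep '[{"grip":1,"dx":0,"dy":0,"dz":0,"twist":0.147},{"grip":1,"dx":0,"dy":0,"dz":0,"twist":0.147},{"grip":1,"dx":0,"dy":0,"dz":0,"twist":0.147},{"grip":1,"dx":0,"dy":0,"dz":0,"twist":0.147},{"grip":1,"dx":0,"dy":0,"dz":0,"twist":0.147},{"grip":1,"dx":0,"dy":0,"dz":0,"twist":0.147},{"grip":1,"dx":0,"dy":0,"dz":0,"twist":0.147},{"grip":1,"dx":0,"dy":0,"dz":0,"twist":0.147}]'
python3 - <<'E'
from h import *
import pickle
g,s=wrist();pickle.dump((g,s),open("w1.pkl","wb"))
print(s["position"],s["joint_positions"],q2R(s["tool_rot"]).round(3))
cv2.imwrite("pics/w2.png",g["pixels"][:,:,::-1])
E
```

```text
clock: 1.8
position: [597.1, 111.3, 330.0]
tool_rot: [0.0, 0.945, -0.328, -0.001]
contact_force: [-0.8, 0.2, -0.3]
grip_width: 1.001
clock: 2.6
position: [596.7, 112.3, 330.3]
tool_rot: [-0.0, -0.605, 0.797, 0.0]
contact_force: [-0.4, -0.6, 0.1]
grip_width: 1.0
[596.66244552 112.26641914 330.3478541 ] [ 4.52142918e-01  3.03458338e-01  1.53960537e-01 -3.52314180e-04
 -1.42174705e+00 -7.24595391e-01] [[-0.269 -0.963 -0.001]
 [-0.963  0.269  0.   ]
 [ 0.     0.001 -1.   ]]
```

View pics/w2.png

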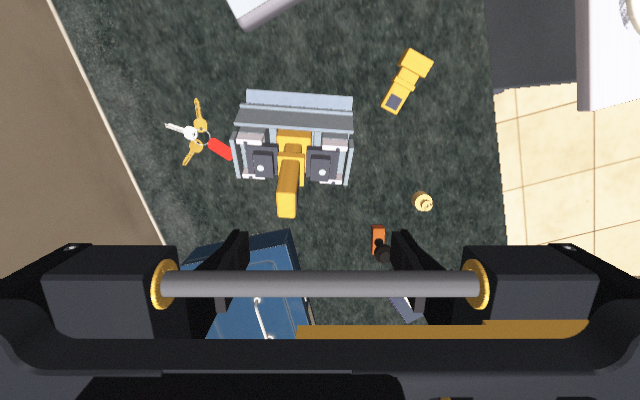

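The wrist view shows the cradle at (293,140), the weight's grip from (292,160) to (286,215), the look-alike at (407,80), and the stamp at (380,245). I'll enlarge.

Run:
```python
from h import *
import pickle
g,s=pickle.load(open("w1.pkl","rb"))
im=g["pixels"][:,:,::-1]
cv2.imwrite("pics/c2.png",cv2.resize(im[80:225,225:360],None,fx=4,fy=4,interpolation=cv2.INTER_CUBIC))
```

```text
(no output)
```

View pics/c2.png

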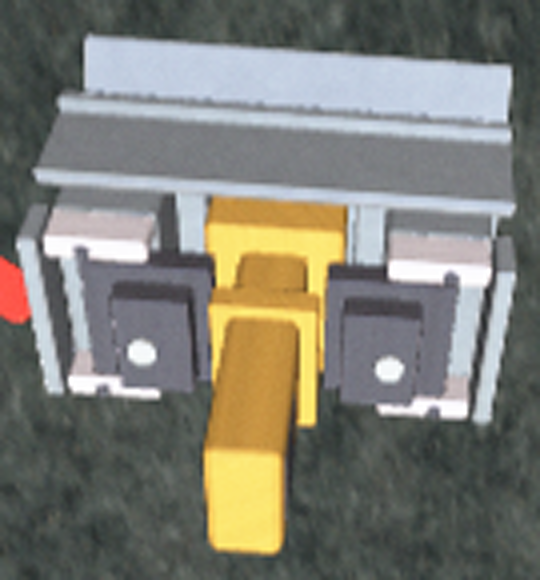

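The crop shows the top face with corners (206,452),(286,452),(282,552),(212,547), the cheeks at (150,330) and (395,330), and the foot's back edge (87,37)–(512,67).

Run:
```python
from h import *
import pickle
d=pickle.load(open("d0.pkl","rb"));gt=d["top"];gs=d["scene"]
gw,s=pickle.load(open("w1.pkl","rb"))
W=lambda u,v:(225+u/4-.4,80+v/4-.4)
T=lambda u,v:(225+u/5-.4,100+v/5-.4)
def tri(rs):
    A=np.zeros((3,3));b=np.zeros(3)
    for o,dd in rs:
        dd=dd/np.linalg.norm(dd);M=np.eye(3)-np.outer(dd,dd);A+=M;b+=M@o
    X=np.linalg.solve(A,b);return X,[np.linalg.norm((np.eye(3)-np.outer(dd,dd)/(dd@dd))@(X-o)) .round(1) for o,dd in rs]
for n,w,t in (("topface",(246.5,501),(71,172)),("foot+x+y",(87,37),(390,160)),("foot+x-y",(512,67),(288,440)),
  ("pinL+y",(142,352),(172,134)),("pinR-y",(390,370),(115,281))):
    print(n,tri([ray(gw,W(*w)),ray(gt,T(*t))]))
a,b=[onz(gw,W(*p),8) for p in ((87,37),(512,67))]
y=(a-b)[:2];print("w foot",a,b,np.linalg.norm(y),np.degrees(np.arctan2(y[1],y[0])))
for z in (165,):
    P=[onz(gw,W(*p),z)[:2].round(1) for p in ((206,452),(286,452),(282,552),(212,547))];print(P)
print(s["position"])
```

```text
topface (array([644.2611408 , 132.17226699, 156.5090249 ]), [np.float64(0.2), np.float64(0.2)])
foot+x+y (array([679.37917066, -23.48397667,   6.08644568]), [np.float64(1.6), np.float64(1.6)])
foot+x-y (array([520.37727279,  31.62829667,  10.15362426]), [np.float64(0.4), np.float64(0.4)])
pinL+y (array([682.20331814,  92.70972653,  67.75061734]), [np.float64(0.3), np.float64(0.3)])
pinR-y (array([593.41696408, 112.95123541, 121.6331094 ]), [np.float64(0.9), np.float64(0.9)])
w foot [677.39634075 -23.46225431   8.        ] [519.98448471  31.95628515   8.        ] 166.88231463230778 -19.395166528162612
[array([649.1, 112.1]), array([626.5, 118.3]), array([636.8, 148. ]), array([656.6, 140.9])]
[596.66244552 112.26641914 330.3478541 ]
```

```bash
cat > go.py <<'E'
from h import *
import sys
s=env.observe();R=q2R(s["tool_rot"]);t=np.array([float(v) for v in sys.argv[1:4]])
print("pos",s["position"].round(1),"tooly yaw",np.degrees(np.arctan2(R[1,1],R[0,1])).round(2),"shift",(R.T@(t-s["position"])).round(1),"F",s["contact_force"].round(1),"grip",s["grip_width"].__round__(3),s["clock"])
E
python3 go.py 640.5 121.3 118
```

```text
pos [596.6 112.2 330.4] tooly yaw 164.16 shift [-20.7 -39.9 212.3] F [ 0.4 -0.1 -0.9] grip 1.0 2.65
```

```bash
python3 -m creep '[{"grip":1,"dx":-20.7,"dy":-39.9,"dz":0,"twist":0},{"grip":1,"dx":0,"dy":0,"dz":20,"twist":0.055},{"grip":1,"dx":0,"dy":0,"dz":40,"twist":0},{"grip":1,"dx":0,"dy":0,"dz":40,"twist":0},{"grip":1,"dx":0,"dy":0,"dz":0,"twist":0},{"grip":1,"dx":0,"dy":0,"dz":0,"twist":0}]'; python3 go.py 640.5 121.3 118
python3 - <<'E'
from h import *
import pickle
g,s=wrist();pickle.dump((g,s),open("w2.pkl","wb"))
cv2.imwrite("pics/w3.png",g["pixels"][:,:,::-1])
E
```

```text
clock: 3.25
position: [641.3, 121.3, 231.1]
tool_rot: [-0.0, -0.585, 0.811, -0.001]
contact_force: [0.6, -1.2, 0.5]
grip_width: 1.003
pos [641.3 121.3 231.1] tooly yaw 161.67 shift [1.000e-01 8.000e-01 1.131e+02] F [ 0.6 -1.2  0.5] grip 1.003 3.25
```

View pics/w3.png

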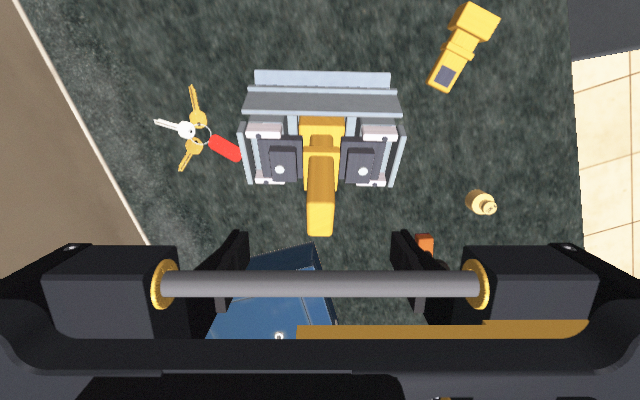

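The weight is now centred between the fingers at column 321, with the top's near edge at (319,236) and the foot edge level. I'll check the height by triangulating the top's -x edge.

Run:
```python
from h import *
import pickle
gt=pickle.load(open("d0.pkl","rb"))["top"];g1=pickle.load(open("w1.pkl","rb"))[0];g2=pickle.load(open("w2.pkl","rb"))[0]
im=cv2.cvtColor(g2["pixels"],cv2.COLOR_RGB2HSV)
col=im[195:242,316:324].mean(1);print(np.c_[np.arange(195,242),col.round()][::1].astype(int)[:,[0,1,3]].tolist())
def tri(rs):
    A=np.zeros((3,3));b=np.zeros(3)
    for o,dd in rs:
        dd=dd/np.linalg.norm(dd);M=np.eye(3)-np.outer(dd,dd);A+=M;b+=M@o
    return np.linalg.solve(A,b)
r=[ray(gt,(225+40/5-.4,100+161/5-.4)),ray(g1,(225+247/4-.4,80+549.5/4-.4)),ray(g2,(319,235.5))]
for c in ([0,1],[0,2],[1,2],[0,1,2]): print(c,tri([r[i] for i in c]).round(1))
```

```text
[[195, 18, 204], [196, 18, 204], [197, 18, 204], [198, 18, 204], [199, 18, 203], [200, 19, 203], [201, 19, 215], [202, 20, 234], [203, 23, 246], [204, 26, 253], [205, 26, 254], [206, 26, 254], [207, 26, 254], [208, 26, 253], [209, 26, 253], [210, 26, 253], [211, 26, 253], [212, 26, 253], [213, 26, 253], [214, 26, 253], [215, 26, 253], [216, 26, 253], [217, 26, 253], [218, 26, 253], [219, 26, 253], [220, 26, 253], [221, 26, 253], [222, 26, 253], [223, 26, 253], [224, 26, 253], [225, 26, 253], [226, 26, 253], [227, 26, 253], [228, 26, 253], [229, 26, 252], [230, 26, 252], [231, 26, 252], [232, 26, 253], [233, 26, 253], [234, 26, 253], [235, 26, 252], [236, 19, 180], [237, 66, 96], [238, 69, 95], [239, 68, 93], [240, 66, 91], [241, 63, 89]]
[0, 1] [650.5 149.2 150.7]
[0, 2] [650.9 149.  151.1]
[1, 2] [651.4 151.5 144.9]
[0, 1, 2] [650.7 149.4 150.1]
```

```bash
python3 -m creep '[{"grip":1,"dx":1,"dy":0.5,"dz":30,"twist":0.01},{"grip":1,"dx":0,"dy":0,"dz":30,"twist":0},{"grip":1,"dx":0,"dy":0,"dz":25,"twist":0},{"grip":1,"dx":0,"dy":0,"dz":16,"twist":0},{"grip":1,"dx":0,"dy":0,"dz":10,"twist":0},{"grip":1,"dx":0,"dy":0,"dz":0,"twist":0},{"grip":1,"dx":0,"dy":0,"dz":0,"twist":0}]' && python3 -m creep '[{"grip":0.5,"dx":0,"dy":0,"dz":0,"twist":0},{"grip":0.5,"dx":0,"dy":0,"dz":0,"twist":0},{"grip":0.4,"dx":0,"dy":0,"dz":0,"twist":0},{"grip":0.35,"dx":0,"dy":0,"dz":0,"twist":0},{"grip":0.32,"dx":0,"dy":0,"dz":0,"twist":0},{"grip":0.3,"dx":0,"dy":0,"dz":0,"twist":0},{"grip":0.3,"dx":0,"dy":0,"dz":0,"twist":0}]'; python3 go.py 640.5 120.3 120
```

```text
clock: 4.0
position: [641.5, 120.8, 121.6]
tool_rot: [0.002, -0.581, 0.814, -0.001]
contact_force: [-1.3, 0.2, 0.8]
grip_width: 1.003
clock: 4.7
position: [640.2, 120.4, 119.5]
tool_rot: [-0.0, -0.581, 0.814, 0.0]
contact_force: [0.3, 0.2, -0.6]
grip_width: 0.444
pos [640.2 120.4 119.5] tooly yaw 160.98 shift [ 0.  -0.3 -0.5] F [ 0.3  0.2 -0.6] grip 0.444 4.7
```

```bash
python3 -m creep '[{"grip":0.2,"dx":0,"dy":0,"dz":0,"twist":0},{"grip":0.2,"dx":0,"dy":0,"dz":0,"twist":0},{"grip":0.2,"dx":0,"dy":0,"dz":0,"twist":0},{"grip":0.2,"dx":0,"dy":0,"dz":0,"twist":0},{"grip":0.2,"dx":0,"dy":0,"dz":0,"twist":0}]'; python3 go.py 640.5 120.3 120
```

```text
clock: 5.2
position: [640.3, 120.3, 119.6]
tool_rot: [0.0, -0.581, 0.814, -0.0]
contact_force: [-0.3, -0.9, -0.4]
grip_width: 0.273
pos [640.3 120.3 119.6] tooly yaw 160.97 shift [-0.  -0.2 -0.4] F [-0.3 -0.9 -0.4] grip 0.273 5.2
```

```bash
python3 -m creep '[{"grip":0.2,"dx":0,"dy":1,"dz":0,"twist":-0.0045},{"grip":0.2,"dx":0,"dy":1,"dz":0,"twist":-0.0045},{"grip":0.2,"dx":0,"dy":1,"dz":0,"twist":-0.0045},{"grip":0.2,"dx":0,"dy":1,"dz":0,"twist":-0.0045}]';python3 go.py 640.3 120.3 119.6; python3 -m creep '[{"grip":0.2,"dx":0,"dy":1,"dz":0,"twist":-0.0045},{"grip":0.2,"dx":0,"dy":1,"dz":0,"twist":-0.0045},{"grip":0.2,"dx":0,"dy":1,"dz":0,"twist":-0.0045},{"grip":0.2,"dx":0,"dy":0,"dz":0,"twist":0}]'; python3 go.py 640.3 120.3 119.6
```

```text
clock: 5.6
position: [636.8, 121.4, 119.7]
tool_rot: [0.0, -0.588, 0.809, -0.0]
contact_force: [2.7, -4.1, -3.1]
grip_width: 0.273
pos [636.8 121.4 119.7] tooly yaw 162.04 shift [-0.  -3.6  0.1] F [ 2.7 -4.1 -3.1] grip 0.273 5.6
clock: 6.0
position: [635.9, 121.8, 119.9]
tool_rot: [0.002, -0.594, 0.805, -0.002]
contact_force: [6.0, -6.2, -2.6]
grip_width: 0.275
pos [635.9 121.8 119.9] tooly yaw 162.82 shift [ 0.1 -4.6  0.3] F [ 6.  -6.2 -2.6] grip 0.275 6.0
```

```bash
for i in 1; do python3 -m creep '[{"grip":0.2,"dx":0,"dy":1,"dz":0,"twist":-0.0045},{"grip":0.2,"dx":0,"dy":1,"dz":0,"twist":-0.0045},{"grip":0.2,"dx":0,"dy":1,"dz":0,"twist":-0.0045},{"grip":0.2,"dx":0,"dy":0,"dz":0,"twist":0}]';done;python3 go.py 640.3 120.3 119.6; python3 -m creep '[{"grip":0.2,"dx":0,"dy":1,"dz":0,"twist":-0.0045},{"grip":0.2,"dx":0,"dy":1,"dz":0,"twist":-0.0045},{"grip":0.2,"dx":0,"dy":1,"dz":0,"twist":-0.0045},{"grip":0.2,"dx":0,"dy":0,"dz":0,"twist":0}]'; python3 go.py 640.3 120.3 119.6
```

```text
clock: 6.4
position: [634.7, 122.5, 120.3]
tool_rot: [0.003, -0.599, 0.801, -0.003]
contact_force: [9.1, -7.2, -5.3]
grip_width: 0.276
pos [634.7 122.5 120.3] tooly yaw 163.61 shift [ 0.5 -6.   0.7] F [ 9.1 -7.2 -5.3] grip 0.276 6.4
clock: 6.8
position: [633.0, 123.3, 120.8]
tool_rot: [0.005, -0.605, 0.797, -0.004]
contact_force: [11.7, -8.5, -5.8]
grip_width: 0.283
pos [633.  123.3 120.8] tooly yaw 164.39 shift [ 0.9 -7.8  1.2] F [11.7 -8.5 -5.8] grip 0.283 6.8
```

```bash
python3 -m creep '[{"grip":0.33,"dx":0,"dy":0,"dz":0,"twist":0},{"grip":0.33,"dx":0,"dy":0,"dz":0,"twist":0},{"grip":0.33,"dx":0,"dy":0,"dz":0,"twist":0}]';python3 go.py 640.3 120.3 119.6; python3 -m creep '[{"grip":0.33,"dx":0,"dy":1,"dz":0,"twist":-0.0045},{"grip":0.33,"dx":0,"dy":1,"dz":0,"twist":-0.0045},{"grip":0.33,"dx":0,"dy":0,"dz":0,"twist":0}]'; python3 go.py 640.3 120.3 119.6
```

```text
clock: 7.1
position: [629.2, 124.1, 120.5]
tool_rot: [0.001, -0.604, 0.797, -0.001]
contact_force: [4.2, -2.3, 0.2]
grip_width: 0.328
pos [629.2 124.1 120.5] tooly yaw 164.34 shift [  0.6 -11.8   0.9] F [ 4.2 -2.3  0.2] grip 0.328 7.1
clock: 7.4
position: [627.4, 124.8, 120.7]
tool_rot: [0.002, -0.608, 0.794, -0.001]
contact_force: [4.6, -2.6, 0.0]
grip_width: 0.329
pos [627.4 124.8 120.7] tooly yaw 164.88 shift [  1.  -13.7   1.1] F [ 4.6 -2.6  0. ] grip 0.329 7.4
```

```bash
python3 -m creep '[{"grip":0.33,"dx":0,"dy":1,"dz":0,"twist":-0.0045},{"grip":0.33,"dx":0,"dy":1,"dz":0,"twist":-0.0045},{"grip":0.33,"dx":0,"dy":0,"dz":0,"twist":0}]'; python3 go.py 640.3 120.3 119.6;  python3 -m creep '[{"grip":0.33,"dx":0,"dy":1,"dz":0,"twist":-0.0045},{"grip":0.33,"dx":0,"dy":1,"dz":0,"twist":-0.0045},{"grip":0.33,"dx":0,"dy":0,"dz":0,"twist":0}]'; python3 go.py 640.3 120.3 119.6
```

```text
clock: 7.7
position: [625.8, 125.5, 120.8]
tool_rot: [0.002, -0.612, 0.791, -0.001]
contact_force: [4.3, -3.0, 0.3]
grip_width: 0.331
pos [625.8 125.5 120.8] tooly yaw 165.4 shift [  1.4 -15.3   1.2] F [ 4.3 -3.   0.3] grip 0.331 7.7
clock: 8.0
position: [624.7, 126.1, 121.0]
tool_rot: [0.003, -0.615, 0.788, -0.002]
contact_force: [6.4, -3.1, -0.8]
grip_width: 0.335
pos [624.7 126.1 121. ] tooly yaw 165.92 shift [  1.8 -16.5   1.5] F [ 6.4 -3.1 -0.8] grip 0.335 8.0
```

```bash
python3 -m creep '[{"grip":0.37,"dx":0,"dy":0,"dz":0,"twist":0},{"grip":0.37,"dx":0,"dy":0,"dz":0,"twist":0}]'; python3 go.py 640.3 120.3 119.6;  python3 -m creep '[{"grip":0.37,"dx":0,"dy":1,"dz":0,"twist":-0.0045},{"grip":0.37,"dx":0,"dy":1,"dz":0,"twist":-0.0045},{"grip":0.37,"dx":0,"dy":0,"dz":0,"twist":0}]'; python3 go.py 640.3 120.3 119.6
```

```text
clock: 8.2
position: [623.4, 126.1, 120.8]
tool_rot: [0.002, -0.615, 0.789, -0.001]
contact_force: [3.2, -2.9, 2.8]
grip_width: 0.364
pos [623.4 126.1 120.8] tooly yaw 165.9 shift [  1.5 -17.8   1.2] F [ 3.2 -2.9  2.8] grip 0.364 8.2
clock: 8.5
position: [621.8, 126.8, 120.9]
tool_rot: [0.002, -0.619, 0.786, -0.001]
contact_force: [5.2, -2.8, 1.5]
grip_width: 0.368
pos [621.8 126.8 120.9] tooly yaw 166.44 shift [  1.9 -19.5   1.3] F [ 5.2 -2.8  1.5] grip 0.368 8.5
```

Slack had been the cause; still steady friction. Continue.

```bash
python3 -m creep '[{"grip":0.37,"dx":0,"dy":1,"dz":0,"twist":-0.0045},{"grip":0.37,"dx":0,"dy":1,"dz":0,"twist":-0.0045},{"grip":0.37,"dx":0,"dy":0,"dz":0,"twist":0}]'; python3 go.py 640.3 120.3 119.6;  python3 -m creep '[{"grip":0.38,"dx":0,"dy":1,"dz":0,"twist":-0.0045},{"grip":0.38,"dx":0,"dy":1,"dz":0,"twist":-0.0045},{"grip":0.38,"dx":0,"dy":0,"dz":0,"twist":0}]'; python3 go.py 640.3 120.3 119.6
```

```text
clock: 8.8
position: [620.3, 127.4, 121.2]
tool_rot: [0.003, -0.622, 0.783, -0.001]
contact_force: [5.5, -2.6, 2.5]
grip_width: 0.371
pos [620.3 127.4 121.2] tooly yaw 166.97 shift [  2.4 -21.    1.7] F [ 5.5 -2.6  2.5] grip 0.371 8.8
clock: 9.1
position: [618.6, 127.9, 121.4]
tool_rot: [0.003, -0.626, 0.78, -0.001]
contact_force: [5.7, -1.7, 2.6]
grip_width: 0.379
pos [618.6 127.9 121.4] tooly yaw 167.49 shift [  2.8 -22.8   1.9] F [ 5.7 -1.7  2.6] grip 0.379 9.1
```

```bash
python3 -m creep '[{"grip":0.39,"dx":0,"dy":1,"dz":0,"twist":-0.0045},{"grip":0.39,"dx":0,"dy":1,"dz":0,"twist":-0.0045},{"grip":0.39,"dx":0,"dy":0,"dz":0,"twist":0}]'; python3 go.py 640.3 120.3 119.6;  python3 -m creep '[{"grip":0.4,"dx":0,"dy":1,"dz":0,"twist":-0.0045},{"grip":0.4,"dx":0,"dy":1,"dz":0,"twist":-0.0045},{"grip":0.4,"dx":0,"dy":0,"dz":0,"twist":0}]'; python3 go.py 640.3 120.3 119.6
```

```text
clock: 9.4
position: [616.9, 128.5, 121.6]
tool_rot: [0.003, -0.629, 0.777, -0.002]
contact_force: [6.6, -1.0, 4.6]
grip_width: 0.391
pos [616.9 128.5 121.6] tooly yaw 168.01 shift [  3.2 -24.5   2.2] F [ 6.6 -1.   4.6] grip 0.391 9.4
clock: 9.7
position: [615.6, 129.0, 121.8]
tool_rot: [0.004, -0.633, 0.774, -0.002]
contact_force: [8.6, -1.6, 3.1]
grip_width: 0.397
pos [615.6 129.  121.8] tooly yaw 168.54 shift [  3.6 -25.9   2.4] F [ 8.6 -1.6  3.1] grip 0.397 9.7
```

```bash
python3 -m creep '[{"grip":0.43,"dx":0,"dy":0.5,"dz":0,"twist":0},{"grip":0.43,"dx":0,"dy":0.5,"dz":0,"twist":0},{"grip":0.43,"dx":0,"dy":0,"dz":0,"twist":0}]'; python3 go.py 640.3 120.3 119.6;  python3 -m creep '[{"grip":0.43,"dx":0,"dy":1,"dz":0,"twist":-0.0045},{"grip":0.43,"dx":0,"dy":1,"dz":0,"twist":-0.0045},{"grip":0.43,"dx":0,"dy":0,"dz":0,"twist":0}]'; python3 go.py 640.3 120.3 119.6
```

```text
clock: 10.0
position: [614.5, 129.2, 121.8]
tool_rot: [0.004, -0.633, 0.774, -0.002]
contact_force: [6.2, -1.8, 3.1]
grip_width: 0.428
pos [614.5 129.2 121.8] tooly yaw 168.53 shift [  3.6 -27.1   2.4] F [ 6.2 -1.8  3.1] grip 0.428 10.0
clock: 10.3
position: [613.5, 129.8, 122.4]
tool_rot: [0.005, -0.637, 0.771, -0.002]
contact_force: [8.2, -2.1, 4.0]
grip_width: 0.434
pos [613.5 129.8 122.4] tooly yaw 169.07 shift [  4.3 -28.    3. ] F [ 8.2 -2.1  4. ] grip 0.434 10.3
```

```bash
python3 -m creep '[{"grip":0.45,"dx":0,"dy":1,"dz":0,"twist":-0.0045},{"grip":0.45,"dx":0,"dy":1,"dz":0,"twist":-0.0045},{"grip":0.45,"dx":0,"dy":0,"dz":0,"twist":0}]'; python3 go.py 640.3 120.3 119.6;  python3 -m creep '[{"grip":0.45,"dx":0,"dy":1,"dz":0,"twist":-0.0045},{"grip":0.45,"dx":0,"dy":1,"dz":0,"twist":-0.0045},{"grip":0.45,"dx":0,"dy":0,"dz":0,"twist":0}]'; python3 go.py 640.3 120.3 119.6
python3 - <<'E'
from h import *
g,s=wrist()
cv2.imwrite("pics/w4.png",cv2.resize(g["pixels"][60:260,200:440,::-1],None,fx=3,fy=3,interpolation=cv2.INTER_CUBIC))
E
```

```text
clock: 10.6
position: [612.1, 130.3, 122.8]
tool_rot: [0.006, -0.64, 0.768, -0.003]
contact_force: [9.0, -2.0, 4.6]
grip_width: 0.45
pos [612.1 130.3 122.8] tooly yaw 169.6 shift [  4.8 -29.5   3.5] F [ 9.  -2.   4.6] grip 0.45 10.6
clock: 10.9
position: [610.9, 130.9, 123.2]
tool_rot: [0.006, -0.644, 0.765, -0.003]
contact_force: [9.5, -2.5, 5.2]
grip_width: 0.448
pos [610.9 130.9 123.2] tooly yaw 170.13 shift [  5.4 -30.8   4. ] F [ 9.5 -2.5  5.2] grip 0.448 10.9
```

View pics/w4.png

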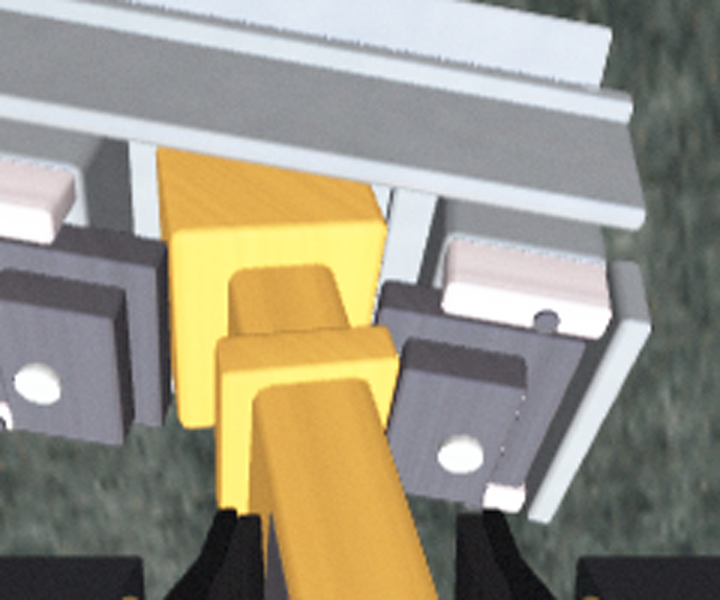

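The weight is clearly rocked right. The right cheek's lip edge is near (380,285) and the left's at (165,240). I'll measure lip positions against the initial picture.

```bash
cat > lip.py <<'E'
from h import *
import pickle
yr=np.array([.9455,-.3256,0]);xr=np.array([-.3256,-.9455,0]);zr=np.array([0,0,1.])
ax=-.5*xr+.866*zr; top=np.array([644.2,131,160.]); seat=top-135*ax
def lean(g,uv,h):
    o,d=ray(g,uv);P=seat+h*ax
    X=o+d*((P-o)@ax)/(d@ax);q=X-seat;return np.round([q@yr,q@(.866*xr+.5*zr)],1)
E
python3 - <<'E'
from lip import *
g1=pickle.load(open("w1.pkl","rb"))[0]
W=lambda u,v:(225+u/4-.4,80+v/4-.4)
print("seat",seat)
for p in ((213,258),(212,380),(328,268),(325,400)): print("w1",lean(g1,W(*p),58))
for p in ((112,288),(110,385),(190,292),(192,390),(345,305),(340,400),(422,308),(418,405)): print("w1 nose",lean(g1,W(*p),70))
g,s=wrist();pickle.dump((g,s),open("w4.pkl","rb".replace("r","w")))
V=lambda u,v:(200+u/3-.4,60+v/3-.4)
for p in ((166,243),(165,425),(385,283),(378,325)): print("w4",lean(g,V(*p),58))
for p in ((126,290),(125,442),(402,343),(388,485),(525,358)): print("w4 nose",lean(g,V(*p),70))
E
```

```text
seat [622.222    67.17875  43.09   ]
w1 [17.3 31.2]
w1 [ 20.6 -23.3]
w1 [-20.3  30. ]
w1 [-20.3 -30. ]
w1 nose [48.6 26. ]
w1 nose [ 54.4 -17.3]
w1 nose [23.5 26.2]
w1 nose [ 25.7 -17.4]
w1 nose [-26.6  24.7]
w1 nose [-26.1 -18. ]
w1 nose [-51.6  25.4]
w1 nose [-53.6 -18.2]
w4 [16.3 32.8]
w4 [ 18.3 -23.1]
w4 [-28.   31.7]
w4 [-28.2  20.3]
w4 nose [21.2 29.5]
w4 nose [ 24.5 -16.9]
w4 nose [-32.9  27.4]
w4 nose [-37.2 -17.7]
w4 nose [-57.1  28.6]
```

```bash
python3 -m creep '[{"grip":0.45,"dx":0,"dy":1,"dz":0.5,"twist":0},{"grip":0.45,"dx":0,"dy":1,"dz":0.5,"twist":0},{"grip":0.45,"dx":0,"dy":0,"dz":0.5,"twist":0}]'; python3 go.py 640.3 120.3 119.6;  python3 -m creep '[{"grip":0.45,"dx":0,"dy":1,"dz":0.5,"twist":0},{"grip":0.45,"dx":0,"dy":1,"dz":0.5,"twist":0},{"grip":0.45,"dx":0,"dy":0,"dz":0,"twist":0}]'; python3 go.py 640.3 120.3 119.6
python3 - <<'E'
from h import *
import pickle
g,s=wrist();pickle.dump((g,s),open("w5.pkl","wb"))
# track right lip/nose motion vs w4 by template
a=pickle.load(open("w4.pkl","rb"))[0]["pixels"];b=g["pixels"]
def tr(x0,y0,x1,y1):
    t=a[y0:y1,x0:x1];r=cv2.matchTemplate(b[y0-12:y1+12,x0-12:x1+12],t,cv2.TM_CCOEFF_NORMED);_,v,_,m=cv2.minMaxLoc(r);return (m[0]-12,m[1]-12,round(v,3))
print("pin right",tr(340,200,366,218),"wall right",tr(385,140,418,180),"pinL",tr(203,175,224,200))
E
```

```text
clock: 11.3
position: [610.6, 131.2, 123.0]
tool_rot: [0.008, -0.644, 0.765, -0.004]
contact_force: [10.6, -3.4, 7.8]
grip_width: 0.455
pos [610.6 131.2 123. ] tooly yaw 170.16 shift [  5.7 -31.    3.9] F [10.6 -3.4  7.8] grip 0.455 11.3
clock: 11.6
position: [610.4, 131.4, 123.0]
tool_rot: [0.01, -0.644, 0.765, -0.006]
contact_force: [14.4, -5.2, 6.9]
grip_width: 0.453
pos [610.4 131.4 123. ] tooly yaw 170.18 shift [  5.9 -31.3   4. ] F [14.4 -5.2  6.9] grip 0.453 11.6
pin right (-1, 0, 0.973) wall right (0, 0, 0.97) pinL (-1, -1, 0.983)
```

The tool stopped moving (0.3 mm for 4 mm commanded) while the force rose from 10 to 15 N: the first stop is felt. Now back and the other way.

```bash
python3 -m creep '[{"grip":0.45,"dx":0,"dy":-3,"dz":-0.5,"twist":0},{"grip":0.45,"dx":0,"dy":-3,"dz":-0.5,"twist":0},{"grip":0.43,"dx":0,"dy":-3,"dz":-0.5,"twist":0.0133},{"grip":0.42,"dx":0,"dy":-3,"dz":-0.5,"twist":0.0133},{"grip":0.41,"dx":0,"dy":-3,"dz":-0.5,"twist":0.0133},{"grip":0.4,"dx":0,"dy":-3,"dz":0,"twist":0.0133},{"grip":0.39,"dx":0,"dy":-3,"dz":0,"twist":0.0133},{"grip":0.38,"dx":0,"dy":-3,"dz":0,"twist":0.0133}]';python3 go.py 640.3 120.3 119.6
```

```text
clock: 12.45
position: [623.3, 124.9, 117.9]
tool_rot: [-0.002, -0.611, 0.792, 0.001]
contact_force: [-0.1, 0.1, -0.2]
grip_width: 0.383
pos [623.3 124.9 117.9] tooly yaw 165.34 shift [  0.1 -17.6  -1.7] F [-0.1  0.1 -0.2] grip 0.383 12.45
```

```bash
python3 -m creep '[{"grip":0.37,"dx":0,"dy":-3,"dz":-0.5,"twist":0.0133},{"grip":0.36,"dx":0,"dy":-3,"dz":-0.5,"twist":0.0133},{"grip":0.35,"dx":0,"dy":-3,"dz":-0.5,"twist":0.0133},{"grip":0.34,"dx":0,"dy":-3,"dz":0,"twist":0.0133},{"grip":0.33,"dx":0,"dy":-3,"dz":0,"twist":0.0133},{"grip":0.33,"dx":0,"dy":-2,"dz":0,"twist":0.01},{"grip":0.33,"dx":0,"dy":0,"dz":0,"twist":0}]';python3 go.py 640.3 120.3 119.6
```

```text
clock: 13.15
position: [641.6, 120.5, 121.0]
tool_rot: [0.0, -0.581, 0.814, -0.0]
contact_force: [0.2, 0.1, -0.7]
grip_width: 0.333
pos [641.6 120.5 121. ] tooly yaw 161.01 shift [0.6 1.2 1.4] F [ 0.2  0.1 -0.7] grip 0.333 13.15
```

```bash
python3 -m creep '[{"grip":0.33,"dx":0,"dy":-1.5,"dz":0.5,"twist":0.007},{"grip":0.33,"dx":0,"dy":-1.5,"dz":0.5,"twist":0.007},{"grip":0.34,"dx":0,"dy":-1.5,"dz":0,"twist":0.007},{"grip":0.35,"dx":0,"dy":-1.5,"dz":0,"twist":0.007},{"grip":0.36,"dx":0,"dy":-1.5,"dz":0,"twist":0.007},{"grip":0.37,"dx":0,"dy":0,"dz":0,"twist":0}]';python3 go.py 640.3 120.3 119.6;python3 -m creep '[{"grip":0.37,"dx":0,"dy":-1,"dz":0,"twist":0.0045},{"grip":0.37,"dx":0,"dy":-1,"dz":0,"twist":0.0045},{"grip":0.37,"dx":0,"dy":-1,"dz":0,"twist":0.0045},{"grip":0.37,"dx":0,"dy":0,"dz":0,"twist":0}]';python3 go.py 640.3 120.3 119.6
```

```text
clock: 13.75
position: [648.7, 118.0, 120.1]
tool_rot: [0.0, -0.567, 0.824, -0.0]
contact_force: [-0.7, -0.3, 0.1]
grip_width: 0.365
pos [648.7 118.  120.1] tooly yaw 159.03 shift [0.9 8.7 0.5] F [-0.7 -0.3  0.1] grip 0.365 13.75
clock: 14.15
position: [651.3, 116.9, 120.1]
tool_rot: [0.0, -0.561, 0.828, -0.0]
contact_force: [-0.5, -0.2, 1.0]
grip_width: 0.367
pos [651.3 116.9 120.1] tooly yaw 158.26 shift [ 1.  11.5  0.5] F [-0.5 -0.2  1. ] grip 0.367 14.15
```

```bash
python3 -m creep '[{"grip":0.37,"dx":0,"dy":-1,"dz":0,"twist":0.0045},{"grip":0.37,"dx":0,"dy":-1,"dz":0,"twist":0.0045},{"grip":0.37,"dx":0,"dy":-1,"dz":0,"twist":0.0045},{"grip":0.37,"dx":0,"dy":0,"dz":0,"twist":0}]';python3 go.py 640.3 120.3 119.6
```

```text
clock: 14.55
position: [653.4, 116.1, 120.0]
tool_rot: [-0.001, -0.555, 0.832, 0.0]
contact_force: [-2.7, 1.4, 2.6]
grip_width: 0.37
pos [653.4 116.1 120. ] tooly yaw 157.48 shift [ 1.1 13.7  0.5] F [-2.7  1.4  2.6] grip 0.37 14.55
```

```bash
python3 -m creep '[{"grip":0.37,"dx":0,"dy":-1,"dz":0,"twist":0.0045},{"grip":0.37,"dx":0,"dy":-1,"dz":0,"twist":0.0045},{"grip":0.37,"dx":0,"dy":-1,"dz":0,"twist":0.0045},{"grip":0.37,"dx":0,"dy":0,"dz":0,"twist":0}]';python3 go.py 640.3 120.3 119.6;python3 -m creep '[{"grip":0.38,"dx":0,"dy":-1,"dz":0,"twist":0.0045},{"grip":0.38,"dx":0,"dy":-1,"dz":0,"twist":0.0045},{"grip":0.38,"dx":0,"dy":0,"dz":0,"twist":0}]';python3 go.py 640.3 120.3 119.6
```

```text
clock: 14.95
position: [655.4, 115.3, 120.1]
tool_rot: [-0.001, -0.55, 0.835, 0.001]
contact_force: [-5.6, 2.4, 3.7]
grip_width: 0.369
pos [655.4 115.3 120.1] tooly yaw 156.71 shift [ 1.4 15.9  0.6] F [-5.6  2.4  3.7] grip 0.369 14.95
clock: 15.25
position: [657.3, 114.5, 120.2]
tool_rot: [-0.001, -0.546, 0.838, 0.001]
contact_force: [-6.1, 3.9, 3.8]
grip_width: 0.378
pos [657.3 114.5 120.2] tooly yaw 156.2 shift [ 1.6 17.9  0.6] F [-6.1  3.9  3.8] grip 0.378 15.25
```

```bash
python3 -m creep '[{"grip":0.4,"dx":0,"dy":-1,"dz":0,"twist":0.0045},{"grip":0.4,"dx":0,"dy":-1,"dz":0,"twist":0.0045},{"grip":0.4,"dx":0,"dy":0,"dz":0,"twist":0}]';python3 go.py 640.3 120.3 119.6
```

```text
clock: 15.55
position: [659.2, 113.7, 120.2]
tool_rot: [-0.001, -0.542, 0.84, 0.001]
contact_force: [-4.3, 3.6, 4.0]
grip_width: 0.396
pos [659.2 113.7 120.2] tooly yaw 155.69 shift [ 1.8 19.9  0.7] F [-4.3  3.6  4. ] grip 0.396 15.55
```

```bash
python3 -m creep '[{"grip":0.4,"dx":0,"dy":-1,"dz":0,"twist":0.0045},{"grip":0.4,"dx":0,"dy":-1,"dz":0,"twist":0.0045},{"grip":0.4,"dx":0,"dy":0,"dz":0,"twist":0}]';python3 go.py 640.3 120.3 119.6;python3 -m creep '[{"grip":0.41,"dx":0,"dy":-1,"dz":0,"twist":0.0045},{"grip":0.41,"dx":0,"dy":-1,"dz":0,"twist":0.0045},{"grip":0.41,"dx":0,"dy":0,"dz":0,"twist":0}]';python3 go.py 640.3 120.3 119.6
```

```text
clock: 15.85
position: [661.0, 113.2, 120.3]
tool_rot: [-0.001, -0.539, 0.843, 0.001]
contact_force: [-5.3, 3.0, 3.8]
grip_width: 0.404
pos [661.  113.2 120.3] tooly yaw 155.17 shift [ 2.2 21.7  0.7] F [-5.3  3.   3.8] grip 0.404 15.85
clock: 16.15
position: [662.8, 112.3, 120.3]
tool_rot: [-0.001, -0.535, 0.845, 0.001]
contact_force: [-5.5, 4.3, 4.3]
grip_width: 0.407
pos [662.8 112.3 120.3] tooly yaw 154.67 shift [ 2.4 23.7  0.7] F [-5.5  4.3  4.3] grip 0.407 16.15
```

```bash
python3 -m creep '[{"grip":0.42,"dx":0,"dy":-1,"dz":0,"twist":0.0045},{"grip":0.42,"dx":0,"dy":-1,"dz":0,"twist":0.0045},{"grip":0.42,"dx":0,"dy":0,"dz":0,"twist":0}]';python3 go.py 640.3 120.3 119.6
```

```text
clock: 16.45
position: [664.6, 111.7, 120.5]
tool_rot: [-0.001, -0.531, 0.847, 0.001]
contact_force: [-5.3, 3.7, 4.8]
grip_width: 0.424
pos [664.6 111.7 120.5] tooly yaw 154.15 shift [ 2.8 25.6  0.9] F [-5.3  3.7  4.8] grip 0.424 16.45
```

Friction steady at about 6.5 N with the tool following fully; continue.

```bash
python3 -m creep '[{"grip":0.43,"dx":0,"dy":-1,"dz":0,"twist":0.0045},{"grip":0.43,"dx":0,"dy":-1,"dz":0,"twist":0.0045},{"grip":0.43,"dx":0,"dy":0,"dz":0,"twist":0}]';python3 go.py 640.3 120.3 119.6;python3 -m creep '[{"grip":0.44,"dx":0,"dy":-1,"dz":0,"twist":0.0045},{"grip":0.44,"dx":0,"dy":-1,"dz":0,"twist":0.0045},{"grip":0.44,"dx":0,"dy":0,"dz":0,"twist":0}]';python3 go.py 640.3 120.3 119.6
```

```text
clock: 16.75
position: [665.6, 111.2, 120.5]
tool_rot: [-0.001, -0.527, 0.85, 0.002]
contact_force: [-8.0, 6.0, 6.3]
grip_width: 0.43
pos [665.6 111.2 120.5] tooly yaw 153.64 shift [ 3.1 26.7  1. ] F [-8.   6.   6.3] grip 0.43 16.75
clock: 17.05
position: [666.3, 110.8, 120.4]
tool_rot: [-0.002, -0.523, 0.852, 0.002]
contact_force: [-10.5, 8.5, 8.2]
grip_width: 0.444
pos [666.3 110.8 120.4] tooly yaw 153.13 shift [ 3.3 27.4  1. ] F [-10.5   8.5   8.2] grip 0.444 17.05
```

```bash
python3 -m creep '[{"grip":0.45,"dx":0,"dy":-1,"dz":0,"twist":0.0045},{"grip":0.45,"dx":0,"dy":-1,"dz":0,"twist":0.0045},{"grip":0.45,"dx":0,"dy":0,"dz":0,"twist":0}]';python3 go.py 640.3 120.3 119.6
```

```text
clock: 17.35
position: [667.0, 110.5, 120.4]
tool_rot: [-0.003, -0.52, 0.854, 0.003]
contact_force: [-13.1, 9.3, 8.5]
grip_width: 0.451
pos [667.  110.5 120.4] tooly yaw 152.62 shift [ 3.5 28.2  1. ] F [-13.1   9.3   8.5] grip 0.451 17.35
```

Clear stop on the second side (7 → 16 N). Return to the middle and regrip.

```bash
python3 -m creep '[{"grip":0.45,"dx":0,"dy":3,"dz":0,"twist":0},{"grip":0.45,"dx":0,"dy":3,"dz":0,"twist":-0.0133},{"grip":0.43,"dx":0,"dy":3,"dz":0,"twist":-0.0133},{"grip":0.42,"dx":0,"dy":3,"dz":0,"twist":-0.0133},{"grip":0.41,"dx":0,"dy":3,"dz":0,"twist":-0.0133},{"grip":0.4,"dx":0,"dy":3,"dz":0,"twist":-0.0133},{"grip":0.39,"dx":0,"dy":3,"dz":0,"twist":-0.0133},{"grip":0.38,"dx":0,"dy":3,"dz":0,"twist":-0.0133}]';python3 -m creep '[{"grip":0.36,"dx":0,"dy":3,"dz":0,"twist":-0.0133},{"grip":0.35,"dx":0,"dy":3,"dz":0,"twist":-0.0133},{"grip":0.34,"dx":0,"dy":2,"dz":0,"twist":-0.0133},{"grip":0.33,"dx":0,"dy":0,"dz":0,"twist":-0.0133},{"grip":0.32,"dx":0,"dy":0,"dz":0,"twist":0}]';python3 go.py 640.3 120.3 119.6
```

```text
clock: 18.15
position: [649.4, 118.1, 120.0]
tool_rot: [0.0, -0.559, 0.829, -0.0]
contact_force: [0.6, -0.2, -0.5]
grip_width: 0.384
clock: 18.65
position: [642.1, 121.1, 120.1]
tool_rot: [0.0, -0.581, 0.814, -0.0]
contact_force: [0.5, -0.2, -0.2]
grip_width: 0.33
pos [642.1 121.1 120.1] tooly yaw 161.01 shift [1.4 1.4 0.5] F [ 0.5 -0.2 -0.2] grip 0.33 18.65
```

```bash
python3 -m creep '[{"grip":0.2,"dx":1.4,"dy":1.4,"dz":0,"twist":0},{"grip":0.2,"dx":0,"dy":0,"dz":0,"twist":0},{"grip":0.2,"dx":0,"dy":0,"dz":0,"twist":0},{"grip":0.2,"dx":0,"dy":0,"dz":0,"twist":0}]';python3 go.py 640.3 120.3 119.6
python3 - <<'E'
from h import *
import pickle
g,s=wrist();pickle.dump((g,s),open("w6.pkl","wb"))
cv2.imwrite("pics/w6.png",cv2.resize(g["pixels"][60:260,200:440,::-1],None,fx=3,fy=3,interpolation=cv2.INTER_CUBIC))
E
```

```text
clock: 19.05
position: [640.4, 120.2, 120.1]
tool_rot: [0.0, -0.58, 0.814, -0.0]
contact_force: [0.0, -0.0, -0.0]
grip_width: 0.276
pos [640.4 120.2 120.1] tooly yaw 160.96 shift [-0.1  0.1  0.5] F [ 0. -0. -0.] grip 0.276 19.05
```

View pics/w6.png

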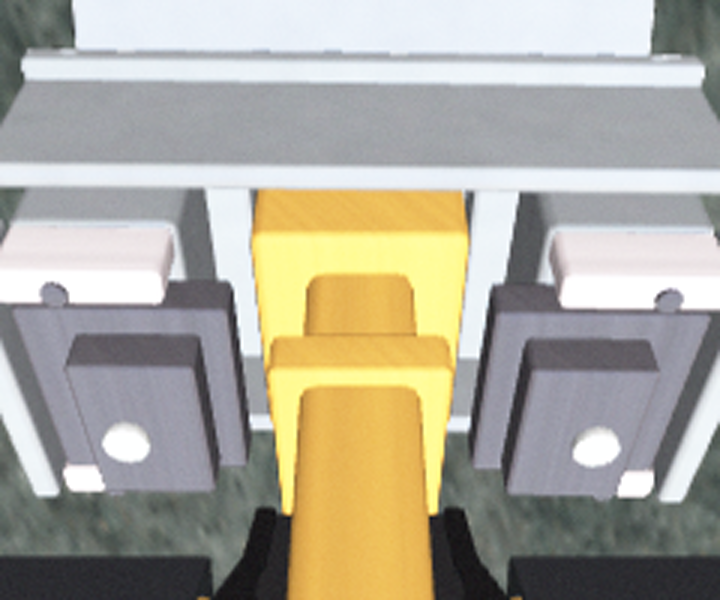

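Both cheeks now stand clear of the block: lip edges are at columns ~245 and ~480, and the block spans 252–468. The weight stands centred between them. Draw it out along the lean.

```bash
python3 -m creep '[{"grip":0.2,"dx":0,"dy":0,"dz":0,"twist":0},{"grip":0.2,"dx":-1,"dy":0,"dz":-1.7,"twist":0},{"grip":0.2,"dx":-1,"dy":0,"dz":-1.7,"twist":0},{"grip":0.2,"dx":-1,"dy":0,"dz":-1.7,"twist":0},{"grip":0.2,"dx":-1,"dy":0,"dz":-1.7,"twist":0}]';python3 go.py 640.4 120.2 120.1;python3 -m creep '[{"grip":0.2,"dx":-1,"dy":0,"dz":-1.7,"twist":0},{"grip":0.2,"dx":-1,"dy":0,"dz":-1.7,"twist":0},{"grip":0.2,"dx":-1,"dy":0,"dz":-1.7,"twist":0},{"grip":0.2,"dx":0,"dy":0,"dz":0,"twist":0}]';python3 go.py 640.4 120.2 120.1
```

```text
clock: 19.6
position: [641.1, 123.8, 126.3]
tool_rot: [-0.001, -0.58, 0.814, 0.0]
contact_force: [-0.0, -0.8, -3.7]
grip_width: 0.273
pos [641.1 123.8 126.3] tooly yaw 160.97 shift [ 3.7 -0.6  6.2] F [-0.  -0.8 -3.7] grip 0.273 19.6
clock: 20.0
position: [642.6, 126.9, 132.4]
tool_rot: [0.0, -0.581, 0.814, -0.0]
contact_force: [-0.7, -1.1, -2.2]
grip_width: 0.274
pos [642.6 126.9 132.4] tooly yaw 160.99 shift [ 7.1 -0.1 12.3] F [-0.7 -1.1 -2.2] grip 0.274 20.0
```

```bash
python3 -m creep '[{"grip":0.2,"dx":-1.5,"dy":0,"dz":-2.6,"twist":0},{"grip":0.2,"dx":-1.5,"dy":0,"dz":-2.6,"twist":0},{"grip":0.2,"dx":-1.5,"dy":0,"dz":-2.6,"twist":0},{"grip":0.2,"dx":-1.5,"dy":0,"dz":-2.6,"twist":0},{"grip":0.2,"dx":-1.5,"dy":0,"dz":-2.6,"twist":0},{"grip":0.2,"dx":0,"dy":0,"dz":0,"twist":0}]';python3 go.py 640.4 120.2 120.1;python3 - <<'E'
from h import *
import pickle
g,s=wrist();pickle.dump((g,s),open("w7.pkl","wb"))
cv2.imwrite("pics/w7.png",cv2.resize(g["pixels"][40:260,200:440,::-1],None,fx=2.5,fy=2.5,interpolation=cv2.INTER_CUBIC))
E
```

```text
clock: 20.6
position: [645.3, 134.2, 145.7]
tool_rot: [0.0, -0.581, 0.814, -0.0]
contact_force: [-0.4, -0.5, -2.2]
grip_width: 0.272
pos [645.3 134.2 145.7] tooly yaw 161.0 shift [14.9  0.1 25.5] F [-0.4 -0.5 -2.2] grip 0.272 20.6
```

View pics/w7.png

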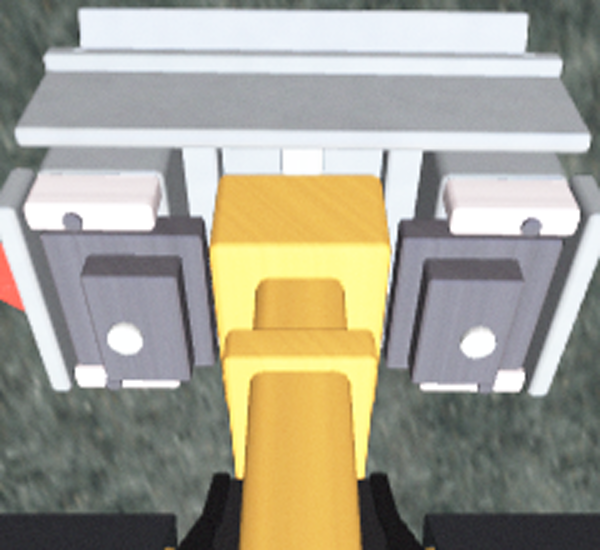

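The block is lifting cleanly between the cheeks; the rib is now visible at (302,160). Continue out along the lean, then up.

```bash
python3 -m creep '[{"grip":0.2,"dx":-2,"dy":0,"dz":-3.5,"twist":0},{"grip":0.2,"dx":-3,"dy":0,"dz":-5.2,"twist":0},{"grip":0.2,"dx":-4,"dy":0,"dz":-6.9,"twist":0},{"grip":0.2,"dx":-4,"dy":0,"dz":-6.9,"twist":0},{"grip":0.2,"dx":-4,"dy":0,"dz":-6.9,"twist":0},{"grip":0.2,"dx":-4,"dy":0,"dz":-6.9,"twist":0},{"grip":0.2,"dx":-4,"dy":0,"dz":-6.9,"twist":0},{"grip":0.2,"dx":-4,"dy":0,"dz":-6.9,"twist":0}]' && python3 -m creep '[{"grip":0.2,"dx":-4,"dy":0,"dz":-6.9,"twist":0},{"grip":0.2,"dx":-4,"dy":0,"dz":-6.9,"twist":0},{"grip":0.2,"dx":-3,"dy":0,"dz":-12,"twist":0},{"grip":0.2,"dx":0,"dy":0,"dz":-15,"twist":0},{"grip":0.2,"dx":0,"dy":0,"dz":-15,"twist":0},{"grip":0.2,"dx":0,"dy":0,"dz":-10,"twist":0},{"grip":0.2,"dx":0,"dy":0,"dz":0,"twist":0}]';python3 go.py 605.9 -152.1 260
```

```text
clock: 21.45
position: [654.6, 161.7, 195.7]
tool_rot: [0.0, -0.581, 0.814, 0.0]
contact_force: [-1.0, 0.1, -3.6]
grip_width: 0.269
clock: 22.15
position: [659.0, 172.0, 263.4]
tool_rot: [0.002, -0.581, 0.814, -0.001]
contact_force: [0.9, -0.1, -4.5]
grip_width: 0.273
pos [659.  172.  263.4] tooly yaw 160.98 shift [323.7 -55.4   2.7] F [ 0.9 -0.1 -4.5] grip 0.273 22.15
```

```bash
python3 -m creep '[{"grip":0.2,"dx":10,"dy":-2,"dz":0,"twist":0},{"grip":0.2,"dx":20,"dy":-3,"dz":0,"twist":0},{"grip":0.2,"dx":30,"dy":-5,"dz":0,"twist":0},{"grip":0.2,"dx":32,"dy":-6,"dz":0,"twist":0},{"grip":0.2,"dx":32,"dy":-6,"dz":0,"twist":0},{"grip":0.2,"dx":32,"dy":-6,"dz":0,"twist":0},{"grip":0.2,"dx":32,"dy":-6,"dz":0,"twist":0},{"grip":0.2,"dx":32,"dy":-5,"dz":0,"twist":0}]' && python3 -m creep '[{"grip":0.2,"dx":32,"dy":-5,"dz":0,"twist":0},{"grip":0.2,"dx":30,"dy":-5,"dz":0,"twist":0},{"grip":0.2,"dx":22,"dy":-4,"dz":0,"twist":0},{"grip":0.2,"dx":14,"dy":-2,"dz":0,"twist":0},{"grip":0.2,"dx":6,"dy":0,"dz":0,"twist":0},{"grip":0.2,"dx":0,"dy":0,"dz":0,"twist":0},{"grip":0.2,"dx":0,"dy":0,"dz":0,"twist":0}]';python3 go.py 605.9 -152.1 180
python3 - <<'E'
from h import *
g=env.get_image("scene")
uv=proj(g,(600,-152,150));print(uv)
import pickle;pickle.dump(g,open("s1.pkl","wb"))
u,v=uv.astype(int);y0=max(v-75,0);x0=max(u-100,0)
print(x0,y0)
cv2.imwrite("pics/s1.png",cv2.resize(g["pixels"][y0:y0+150,x0:x0+200,::-1],None,fx=4,fy=4,interpolation=cv2.INTER_CUBIC))
E
```

```text
clock: 22.95
position: [621.6, -51.9, 260.1]
tool_rot: [-0.001, -0.58, 0.815, 0.0]
contact_force: [0.3, 0.3, -3.3]
grip_width: 0.276
clock: 23.65
position: [604.4, -151.9, 260.7]
tool_rot: [0.0, -0.581, 0.814, 0.0]
contact_force: [1.2, -0.1, -3.4]
grip_width: 0.277
pos [ 604.4 -151.9  260.7] tooly yaw 161.01 shift [-0.3 -1.5 80.7] F [ 1.2 -0.1 -3.4] grip 0.277 23.65
[314.40850592 176.92824951]
214 101
```

View pics/s1.png

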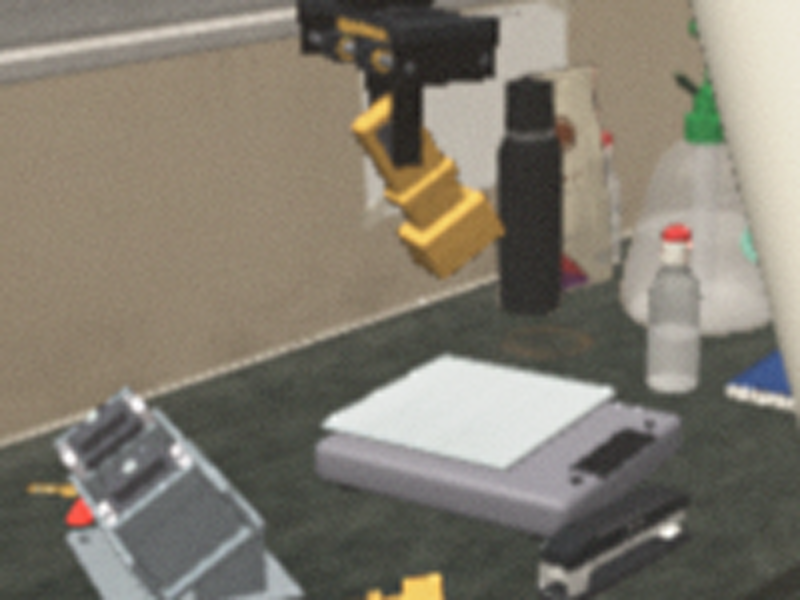

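The weight hangs at its roughly 30° lean in the grip, low corner at about (440,275) on the pan-centre side, over the pan. Lower.

```bash
python3 -m creep '[{"grip":0.2,"dx":0,"dy":-1.5,"dz":15,"twist":0},{"grip":0.2,"dx":0,"dy":0,"dz":22,"twist":0},{"grip":0.2,"dx":0,"dy":0,"dz":22,"twist":0},{"grip":0.2,"dx":0,"dy":0,"dz":18,"twist":0},{"grip":0.2,"dx":0,"dy":0,"dz":12,"twist":0},{"grip":0.2,"dx":0,"dy":0,"dz":6,"twist":0},{"grip":0.2,"dx":0,"dy":0,"dz":0,"twist":0}]';python3 go.py 605.9 -152.1 148;  python3 -m creep '[{"grip":0.2,"dx":0,"dy":0,"dz":2,"twist":0},{"grip":0.2,"dx":0,"dy":0,"dz":2,"twist":0},{"grip":0.2,"dx":0,"dy":0,"dz":2,"twist":0},{"grip":0.2,"dx":0,"dy":0,"dz":0,"twist":0}]';python3 go.py 605.9 -152.1 148
```

```text
clock: 24.4
position: [605.8, -152.5, 165.3]
tool_rot: [-0.0, -0.581, 0.814, 0.0]
contact_force: [-0.3, 0.3, -4.3]
grip_width: 0.275
pos [ 605.8 -152.5  165.3] tooly yaw 161.02 shift [-0.4  0.1 17.3] F [-0.3  0.3 -4.3] grip 0.275 24.4
clock: 24.8
position: [605.8, -153.0, 159.9]
tool_rot: [0.0, -0.58, 0.814, 0.0]
contact_force: [0.7, -0.6, -4.2]
grip_width: 0.277
pos [ 605.8 -153.   159.9] tooly yaw 160.97 shift [-0.9  0.2 11.9] F [ 0.7 -0.6 -4.2] grip 0.277 24.8
```

```bash
python3 -m creep '[{"grip":0.2,"dx":0,"dy":0,"dz":1.5,"twist":0},{"grip":0.2,"dx":0,"dy":0,"dz":1.5,"twist":0},{"grip":0.2,"dx":0,"dy":0,"dz":1.5,"twist":0},{"grip":0.2,"dx":0,"dy":0,"dz":0,"twist":0}]';  python3 -m creep '[{"grip":0.2,"dx":0,"dy":0,"dz":1.5,"twist":0},{"grip":0.2,"dx":0,"dy":0,"dz":1.5,"twist":0},{"grip":0.2,"dx":0,"dy":0,"dz":0,"twist":0}]';python3 go.py 605.9 -152.1 148
```

```text
clock: 25.2
position: [605.7, -153.0, 155.0]
tool_rot: [-0.0, -0.581, 0.814, 0.0]
contact_force: [0.2, 1.0, -4.4]
grip_width: 0.275
clock: 25.5
position: [605.7, -152.9, 152.0]
tool_rot: [-0.0, -0.581, 0.814, 0.0]
contact_force: [-0.1, 0.8, -4.1]
grip_width: 0.273
pos [ 605.7 -152.9  152. ] tooly yaw 160.98 shift [-0.8  0.1  4. ] F [-0.1  0.8 -4.1] grip 0.273 25.5
```

```bash
python3 -m creep '[{"grip":0.2,"dx":0,"dy":0,"dz":1,"twist":0},{"grip":0.2,"dx":0,"dy":0,"dz":1,"twist":0},{"grip":0.2,"dx":0,"dy":0,"dz":0,"twist":0}]';python3 go.py 605.9 -152.1 148
```

```text
clock: 25.8
position: [605.8, -153.0, 150.1]
tool_rot: [-0.0, -0.581, 0.814, 0.0]
contact_force: [0.4, 0.7, -3.7]
grip_width: 0.272
pos [ 605.8 -153.   150.1] tooly yaw 160.97 shift [-0.9  0.1  2.1] F [ 0.4  0.7 -3.7] grip 0.272 25.8
```

```bash
python3 -m creep '[{"grip":0.2,"dx":0,"dy":0,"dz":1,"twist":0},{"grip":0.2,"dx":0,"dy":0,"dz":1,"twist":0},{"grip":0.2,"dx":0,"dy":0,"dz":0,"twist":0}]';python3 -m creep '[{"grip":0.2,"dx":0,"dy":0,"dz":1,"twist":0},{"grip":0.2,"dx":0,"dy":0,"dz":0.5,"twist":0},{"grip":0.2,"dx":0,"dy":0,"dz":0,"twist":0}]';python3 go.py 605.9 -152.1 148
```

```text
clock: 26.1
position: [605.8, -152.9, 148.1]
tool_rot: [-0.0, -0.581, 0.814, 0.0]
contact_force: [0.2, 1.4, -3.5]
grip_width: 0.273
clock: 26.4
position: [605.8, -152.9, 146.7]
tool_rot: [-0.0, -0.581, 0.814, 0.0]
contact_force: [-0.7, 0.1, -3.7]
grip_width: 0.278
pos [ 605.8 -152.9  146.7] tooly yaw 160.98 shift [-0.8  0.2 -1.3] F [-0.7  0.1 -3.7] grip 0.278 26.4
```

```bash
python3 -m creep '[{"grip":0.2,"dx":0,"dy":0,"dz":1,"twist":0},{"grip":0.2,"dx":0,"dy":0,"dz":1,"twist":0},{"grip":0.2,"dx":0,"dy":0,"dz":0,"twist":0}]';python3 go.py 605.9 -152.1 148
```

```text
clock: 26.7
position: [606.0, -153.0, 145.5]
tool_rot: [0.0, -0.581, 0.814, -0.0]
contact_force: [0.5, -0.2, -0.5]
grip_width: 0.278
pos [ 606.  -153.   145.5] tooly yaw 160.99 shift [-0.8  0.4 -2.5] F [ 0.5 -0.2 -0.5] grip 0.278 26.7
```

```bash
python3 -m creep '[{"grip":0.2,"dx":0,"dy":0,"dz":1,"twist":0},{"grip":0.2,"dx":0,"dy":0,"dz":1,"twist":0},{"grip":0.2,"dx":0,"dy":0,"dz":0,"twist":0}]';python3 go.py 605.9 -152.1 148
python3 - <<'E'
from h import *
import pickle
g=env.get_image("scene");pickle.dump(g,open("s2.pkl","wb"))
im=cv2.cvtColor(g["pixels"],cv2.COLOR_RGB2HSV)
m=cv2.inRange(im,(12,110,90),(32,255,255));m[:,:250]=0;m[:100]=0;m[250:]=0
for c in cv2.findContours(m,0,2)[0]:
    if cv2.contourArea(c)>60:
        b=c[:,0,:];print(cv2.boundingRect(c),"lowest",b[b[:,1].argmax()],"right",b[b[:,0].argmax()],"top",b[b[:,1].argmin()],"left",b[b[:,0].argmin()])
p=np.array([596.7,-178.5,54]);print("expected E",proj(g,p),"grasp pred",proj(g,(605.8,-152.9,162)))
E
```

```text
clock: 27.0
position: [606.1, -153.0, 145.3]
tool_rot: [0.0, -0.581, 0.814, -0.001]
contact_force: [-2.7, 3.0, 7.9]
grip_width: 0.273
pos [ 606.1 -153.   145.3] tooly yaw 161.02 shift [-0.7  0.5 -2.7] F [-2.7  3.   7.9] grip 0.273 27.0
(303, 162, 37, 43) lowest [325 204] right [339 193] top [311 162] left [303 169]
expected E [321.97354443 203.82391019] grasp pred [313.17342939 172.74381243]
```

Contact at TCP z 145.5, with the low edge on the pan at (325,204) as expected. Ease off slightly, then roll it upright about that edge, watching the force.

```bash
python3 -m creep '[{"grip":0.2,"dx":3,"dy":0,"dz":-1.2,"twist":0},{"grip":0.2,"dx":3,"dy":0,"dz":-1.2,"twist":0},{"grip":0.2,"dx":3,"dy":0,"dz":-0.5,"twist":0},{"grip":0.2,"dx":3,"dy":0,"dz":-0.4,"twist":0},{"grip":0.2,"dx":0,"dy":0,"dz":0,"twist":0}]';python3 go.py 587 -208.6 145;python3 - <<'E'
from h import *
g=env.get_image("scene")
im=cv2.cvtColor(g["pixels"],cv2.COLOR_RGB2HSV)
m=cv2.inRange(im,(12,110,90),(32,255,255));m[:,:250]=0;m[:100]=0;m[250:]=0
for c in cv2.findContours(m,0,2)[0]:
    if cv2.contourArea(c)>60:
        b=c[:,0,:];print(cv2.boundingRect(c),"lowest",b[b[:,1].argmax()],"right",b[b[:,0].argmax()],"top",b[b[:,1].argmin()],"left",b[b[:,0].argmin()])
E
```

```text
clock: 27.55
position: [601.5, -165.0, 145.6]
tool_rot: [-0.001, -0.58, 0.814, 0.0]
contact_force: [0.2, 0.1, -2.9]
grip_width: 0.276
pos [ 601.5 -165.   145.6] tooly yaw 160.94 shift [45.9 -0.5  0.6] F [ 0.2  0.1 -2.9] grip 0.276 27.55
(307, 161, 37, 43) lowest [328 203] right [343 192] top [315 161] left [307 168]
```

It slid instead of rolling, because I released too much pressure. I'll go back and roll with a bit more press.

```bash
python3 -m creep '[{"grip":0.2,"dx":0,"dy":0,"dz":-3,"twist":0},{"grip":0.2,"dx":-6,"dy":0,"dz":0,"twist":0},{"grip":0.2,"dx":-6,"dy":0,"dz":0,"twist":0},{"grip":0.2,"dx":0,"dy":0,"dz":3,"twist":0},{"grip":0.2,"dx":0,"dy":0,"dz":1,"twist":0},{"grip":0.2,"dx":0,"dy":0,"dz":1,"twist":0},{"grip":0.2,"dx":0,"dy":0,"dz":0,"twist":0}]';python3 go.py 606.1 -153 145; python3 -m creep '[{"grip":0.2,"dx":2,"dy":0,"dz":0,"twist":0},{"grip":0.2,"dx":2,"dy":0,"dz":0,"twist":0},{"grip":0.2,"dx":0,"dy":0,"dz":0,"twist":0}]';python3 go.py 606.1 -153 145
```

```text
clock: 28.3
position: [606.4, -152.5, 145.5]
tool_rot: [0.001, -0.581, 0.814, -0.0]
contact_force: [-1.5, 4.8, 3.2]
grip_width: 0.276
pos [ 606.4 -152.5  145.5] tooly yaw 161.0 shift [0.6 0.1 0.5] F [-1.5  4.8  3.2] grip 0.276 28.3
clock: 28.6
position: [605.9, -157.1, 145.4]
tool_rot: [0.001, -0.581, 0.814, -0.001]
contact_force: [1.1, 3.8, 6.2]
grip_width: 0.276
pos [ 605.9 -157.1  145.4] tooly yaw 160.99 shift [-3.9  1.2  0.4] F [1.1 3.8 6.2] grip 0.276 28.6
```

Analysis: pressing on the low corner works against the roll, because the corner lies outside the grip. Instead I'll hover just above the pan centre and ease the grip so gravity swings the weight upright below the pads.

```bash
cat > cont.py <<'E'
from h import *
g=env.get_image("scene")
im=cv2.cvtColor(g["pixels"],cv2.COLOR_RGB2HSV)
m=cv2.inRange(im,(12,110,90),(32,255,255));m[:,:250]=0;m[:100]=0;m[250:]=0
for c in cv2.findContours(m,0,2)[0]:
    if cv2.contourArea(c)>60:
        b=c[:,0,:];print(cv2.boundingRect(c),"lowest",b[b[:,1].argmax()],"right",b[b[:,0].argmax()],"top",b[b[:,1].argmin()],"left",b[b[:,0].argmin()])
E
python3 -m creep '[{"grip":0.2,"dx":0,"dy":0,"dz":-6,"twist":0},{"grip":0.2,"dx":8,"dy":0,"dz":-1,"twist":0},{"grip":0.2,"dx":15,"dy":0,"dz":0,"twist":0},{"grip":0.2,"dx":15,"dy":0,"dz":0,"twist":0},{"grip":0.2,"dx":11,"dy":0,"dz":0,"twist":0},{"grip":0.2,"dx":5,"dy":0,"dz":0,"twist":0},{"grip":0.2,"dx":0,"dy":0,"dz":0,"twist":0}]';python3 go.py 586.3 -208.8 150.5;python3 cont.py
```

```text
clock: 29.3
position: [586.4, -209.0, 151.0]
tool_rot: [-0.0, -0.58, 0.815, 0.0]
contact_force: [0.8, -0.8, -4.2]
grip_width: 0.275
pos [ 586.4 -209.   151. ] tooly yaw 160.88 shift [-0.1  0.1  0.5] F [ 0.8 -0.8 -4.2] grip 0.275 29.3
(321, 157, 35, 43) lowest [341 199] right [355 189] top [329 157] left [321 164]
```

```bash
python3 -m creep '[{"grip":0.26,"dx":0,"dy":0,"dz":0,"twist":0},{"grip":0.26,"dx":0,"dy":0,"dz":0,"twist":0}]';python3 cont.py;python3 -m creep '[{"grip":0.268,"dx":0,"dy":0,"dz":0,"twist":0},{"grip":0.268,"dx":0,"dy":0,"dz":0,"twist":0}]';python3 cont.py;python3 -m creep '[{"grip":0.271,"dx":0,"dy":0,"dz":0,"twist":0},{"grip":0.271,"dx":0,"dy":0,"dz":0,"twist":0}]';python3 cont.py
```

```text
clock: 29.55
position: [587.2, -207.4, 151.2]
tool_rot: [0.0, -0.581, 0.814, -0.0]
contact_force: [0.2, 0.5, -3.3]
grip_width: 0.275
(320, 157, 36, 43) lowest [341 199] right [355 189] top [328 157] left [320 164]
clock: 29.8
position: [587.1, -207.5, 151.2]
tool_rot: [0.0, -0.581, 0.814, -0.0]
contact_force: [0.4, 0.1, -3.4]
grip_width: 0.275
(320, 157, 36, 43) lowest [341 199] right [355 189] top [328 157] left [320 165]
clock: 30.05
position: [587.0, -207.7, 151.1]
tool_rot: [-0.0, -0.581, 0.814, 0.0]
contact_force: [-0.0, 0.2, -3.7]
grip_width: 0.276
(320, 157, 36, 43) lowest [341 199] right [355 189] top [328 157] left [320 165]
```

```bash
python3 -m creep '[{"grip":0.274,"dx":0,"dy":0,"dz":0,"twist":0},{"grip":0.274,"dx":0,"dy":0,"dz":0,"twist":0}]';python3 cont.py;python3 -m creep '[{"grip":0.2755,"dx":0,"dy":0,"dz":0,"twist":0}]';python3 cont.py;python3 -m creep '[{"grip":0.2765,"dx":0,"dy":0,"dz":0,"twist":0}]';python3 cont.py
```

```text
clock: 30.3
position: [586.9, -207.9, 151.2]
tool_rot: [-0.0, -0.581, 0.814, -0.0]
contact_force: [-0.6, 0.0, -3.6]
grip_width: 0.272
(321, 158, 32, 44) lowest [337 201] right [352 193] top [328 158] left [321 164]
clock: 30.45
position: [587.0, -208.0, 151.5]
tool_rot: [-0.0, -0.581, 0.814, -0.0]
contact_force: [-1.0, -1.2, -2.4]
grip_width: 0.275
(321, 159, 29, 44) lowest [333 202] right [349 194] top [327 159] left [321 163]
clock: 30.6
position: [587.1, -208.1, 151.7]
tool_rot: [0.0, -0.581, 0.814, -0.0]
contact_force: [-0.9, -0.6, -1.7]
grip_width: 0.28
(321, 159, 29, 44) lowest [333 202] right [349 194] top [327 159] left [321 163]
```

It works: the weight swings progressively towards upright and has just touched the pan. Grip, raise 3 mm, ease again.

```bash
python3 -m creep '[{"grip":0.25,"dx":0,"dy":0,"dz":0,"twist":0},{"grip":0.25,"dx":0,"dy":0,"dz":0,"twist":0},{"grip":0.25,"dx":0,"dy":0,"dz":-2,"twist":0},{"grip":0.25,"dx":0,"dy":0,"dz":-2,"twist":0},{"grip":0.25,"dx":0,"dy":0,"dz":0,"twist":0}]';python3 cont.py;python3 -m creep '[{"grip":0.274,"dx":0,"dy":0,"dz":0,"twist":0},{"grip":0.274,"dx":0,"dy":0,"dz":0,"twist":0},{"grip":0.274,"dx":0,"dy":0,"dz":0,"twist":0}]';python3 cont.py;python3 -m creep '[{"grip":0.2745,"dx":0,"dy":0,"dz":0,"twist":0},{"grip":0.2745,"dx":0,"dy":0,"dz":0,"twist":0},{"grip":0.2745,"dx":0,"dy":0,"dz":0,"twist":0}]';python3 cont.py
```

```text
clock: 31.15
position: [587.1, -207.6, 155.0]
tool_rot: [0.0, -0.581, 0.814, 0.0]
contact_force: [-1.0, 0.5, -3.5]
grip_width: 0.273
(321, 158, 29, 44) lowest [333 201] right [349 193] top [327 158] left [321 162]
clock: 31.5
position: [586.9, -207.8, 155.0]
tool_rot: [-0.0, -0.581, 0.814, 0.0]
contact_force: [0.6, -0.6, -3.4]
grip_width: 0.275
(321, 158, 29, 44) lowest [333 201] right [349 194] top [327 158] left [321 162]
clock: 31.85
position: [587.0, -207.8, 155.1]
tool_rot: [0.0, -0.581, 0.814, 0.0]
contact_force: [-0.2, 0.7, -3.5]
grip_width: 0.276
(320, 159, 25, 45) lowest [327 203] right [344 192] top [327 159] left [320 190]
```

```bash
python3 -m creep '[{"grip":0.2745,"dx":0,"dy":0,"dz":0,"twist":0},{"grip":0.2745,"dx":0,"dy":0,"dz":0,"twist":0},{"grip":0.2745,"dx":0,"dy":0,"dz":0,"twist":0}]';python3 cont.py;python3 go.py 586.3 -208.8 150.5
python3 - <<'E'
from lip import *
g=pickle.load(open("s2.pkl","rb"))
s=env.observe();c=s["position"]
for zb in (c[2]+19-110,):
  for lean in (0,4,8,12):
    a=np.radians(lean);X=np.cos(a)*xr+np.sin(a)*zr;Z=-np.sin(a)*xr+np.cos(a)*zr
    gp=np.array([c[0],c[1],c[2]+19])
    pts=[gp+sx*32*X+sy*24*yr+(h-109)*Z for sx in(-1,1) for sy in(-1,1) for h in(0,38)]+[gp+sx*23*X+sy*12*yr+(26)*Z for sx in(-1,1) for sy in(-1,1)]
    U=np.array([proj(g,p) for p in pts]);print(lean,"low",U[U[:,1].argmax()].round(),"right",U[U[:,0].argmax()].round(),"left",U[U[:,0].argmin()].round(),"top",U[U[:,1].argmin()].round())
E
```

```text
clock: 32.2
position: [587.0, -207.9, 155.2]
tool_rot: [-0.0, -0.581, 0.814, -0.0]
contact_force: [0.0, 0.0, -4.0]
grip_width: 0.276
(319, 159, 25, 45) lowest [325 203] right [343 191] top [327 159] left [319 190]
pos [ 587.  -207.8  155.1] tooly yaw 160.98 shift [1.1 0.3 4.6] F [-0.2 -0.1 -4.4] grip 0.273 32.25
0 low [325. 203.] right [343. 199.] left [318. 187.] top [335. 156.]
4 low [327. 203.] right [345. 198.] left [319. 187.] top [334. 156.]
8 low [329. 203.] right [347. 197.] left [320. 159.] top [333. 155.]
12 low [332. 203.] right [349. 195.] left [320. 160.] top [333. 155.]
```

The contour now matches an upright weight (lean 0–1°). Tighten and lower.

```bash
python3 -m creep '[{"grip":0.25,"dx":0,"dy":0,"dz":0,"twist":0},{"grip":0.25,"dx":1,"dy":0,"dz":0,"twist":0},{"grip":0.25,"dx":0,"dy":0,"dz":2,"twist":0},{"grip":0.25,"dx":0,"dy":0,"dz":1.5,"twist":0},{"grip":0.25,"dx":0,"dy":0,"dz":1,"twist":0},{"grip":0.25,"dx":0,"dy":0,"dz":0,"twist":0}]';python3 go.py 586.3 -208.8 145;python3 -m creep '[{"grip":0.25,"dx":0,"dy":0,"dz":1,"twist":0},{"grip":0.25,"dx":0,"dy":0,"dz":1,"twist":0},{"grip":0.25,"dx":0,"dy":0,"dz":0,"twist":0}]'
```

```text
clock: 32.85
position: [586.8, -209.1, 152.2]
tool_rot: [0.0, -0.581, 0.814, -0.001]
contact_force: [-1.6, 0.3, 4.8]
grip_width: 0.276
pos [ 586.8 -209.1  152.2] tooly yaw 161.0 shift [-0.1  0.6  7.2] F [-1.6  0.3  4.8] grip 0.276 32.85
clock: 33.15
position: [586.8, -209.6, 152.0]
tool_rot: [-0.0, -0.581, 0.814, -0.001]
contact_force: [-5.1, 0.0, 11.5]
grip_width: 0.272
```

```bash
python3 -m creep '[{"grip":0.25,"dx":0,"dy":0,"dz":1,"twist":0},{"grip":0.25,"dx":0,"dy":0,"dz":0.5,"twist":0},{"grip":0.25,"dx":0,"dy":0,"dz":0,"twist":0}]'
```

```text
clock: 33.45
position: [586.8, -210.1, 151.8]
tool_rot: [-0.0, -0.581, 0.814, -0.002]
contact_force: [-6.7, -0.8, 16.4]
grip_width: 0.273
```

It touched earlier than I predicted, at z 152.2 (it slid a few mm in the pads). Relieve the press, then ease open.

```bash
python3 -m creep '[{"grip":0.25,"dx":0,"dy":0,"dz":-2,"twist":0},{"grip":0.25,"dx":0,"dy":0,"dz":-2,"twist":0},{"grip":0.25,"dx":0,"dy":0,"dz":0,"twist":0}]';python3 go.py 586.3 -208.8 145;python3 cont.py;python3 -m creep '[{"grip":0.274,"dx":0,"dy":0,"dz":0,"twist":0},{"grip":0.276,"dx":0,"dy":0,"dz":0,"twist":0},{"grip":0.279,"dx":0,"dy":0,"dz":0,"twist":0},{"grip":0.283,"dx":0,"dy":0,"dz":0,"twist":0},{"grip":0.29,"dx":0,"dy":0,"dz":0,"twist":0},{"grip":0.3,"dx":0,"dy":0,"dz":0,"twist":0}]';python3 go.py 586.3 -208.8 145;python3 cont.py
```

```text
clock: 33.75
position: [587.0, -209.2, 152.0]
tool_rot: [0.0, -0.581, 0.814, -0.001]
contact_force: [-2.1, -0.5, 4.5]
grip_width: 0.275
pos [ 587.  -209.2  152. ] tooly yaw 160.99 shift [-0.1  0.8  7. ] F [-2.1 -0.5  4.5] grip 0.275 33.75
(319, 160, 25, 45) lowest [326 204] right [343 192] top [327 160] left [319 191]
clock: 34.4
position: [586.8, -208.6, 150.8]
tool_rot: [-0.0, -0.581, 0.814, 0.0]
contact_force: [-0.3, 0.1, -0.6]
grip_width: 0.296
pos [ 586.8 -208.6  150.8] tooly yaw 160.98 shift [0.4 0.4 5.8] F [-0.3  0.1 -0.6] grip 0.296 34.4
(320, 160, 24, 45) lowest [326 204] right [343 192] top [328 160] left [320 190]
```

```bash
python3 -m creep '[{"grip":0.4,"dx":0,"dy":0,"dz":0,"twist":0},{"grip":0.5,"dx":0,"dy":0,"dz":0,"twist":0},{"grip":0.7,"dx":0,"dy":0,"dz":0,"twist":0},{"grip":0.8,"dx":0,"dy":0,"dz":0,"twist":0},{"grip":0.8,"dx":0,"dy":0,"dz":-10,"twist":0},{"grip":0.8,"dx":0,"dy":0,"dz":-20,"twist":0},{"grip":0.8,"dx":0,"dy":0,"dz":-30,"twist":0},{"grip":0.8,"dx":0,"dy":0,"dz":-30,"twist":0}]'; python3 -m creep '[{"grip":0.8,"dx":-30,"dy":0,"dz":-20,"twist":0},{"grip":0.8,"dx":-40,"dy":0,"dz":0,"twist":0},{"grip":0.8,"dx":-40,"dy":0,"dz":0,"twist":0},{"grip":0.8,"dx":-40,"dy":0,"dz":0,"twist":0},{"grip":0.8,"dx":0,"dy":0,"dz":0,"twist":0},{"grip":0.8,"dx":0,"dy":0,"dz":0,"twist":0}]'; python3 cont.py
python3 - <<'E'
from h import *
g=env.get_image("top");s=env.get_image("scene")
gw,_=wrist()
im=g["pixels"][:,:,::-1];hsv=cv2.cvtColor(im,cv2.COLOR_BGR2HSV)
m=cv2.inRange(hsv,(12,110,90),(32,255,255));m[:,:330]=0;m[:,410:]=0;m[:120]=0;m[225:]=0
for c in cv2.findContours(m,0,2)[0]:
    if cv2.contourArea(c)>20: print("top",cv2.boundingRect(c),cv2.minAreaRect(c))
U=proj(g,(586.3,-208.8,54));print("pan centre px",U, "weight top at centre",proj(g,(586.3,-208.8,189)))
a=cv2.resize(im[90:240,225:425],None,fx=2.5,fy=2.5,interpolation=cv2.INTER_CUBIC)
b=cv2.resize(s["pixels"][100:260,220:420,::-1],None,fx=2.4,fy=2.4,interpolation=cv2.INTER_CUBIC)[:, :300]
b2=cv2.resize(s["pixels"][130:250,280:380,::-1],None,fx=3,fy=3,interpolation=cv2.INTER_CUBIC)
o=np.zeros((375,800,3),np.uint8);o[:,:500]=a;o[:360,500:800]=b2
cv2.imwrite("pics/f.png",o)
E
```

```text
clock: 35.25
position: [586.5, -208.8, 242.7]
tool_rot: [-0.0, -0.581, 0.814, -0.0]
contact_force: [0.3, 0.6, 0.8]
grip_width: 0.788
clock: 35.85
position: [635.7, -66.1, 261.7]
tool_rot: [0.0, -0.581, 0.814, -0.0]
contact_force: [-0.4, 0.6, 0.6]
grip_width: 0.801
(320, 160, 24, 45) lowest [326 204] right [343 192] top [333 160] left [320 190]
top (357, 150, 28, 24) ((370.79998779296875, 161.10000610351562), (23.084627151489258, 19.922346115112305), 18.43494987487793)
pan centre px [369.48047791 163.5375237 ] weight top at centre [375.00371878 156.83661048]
```

View pics/f.png

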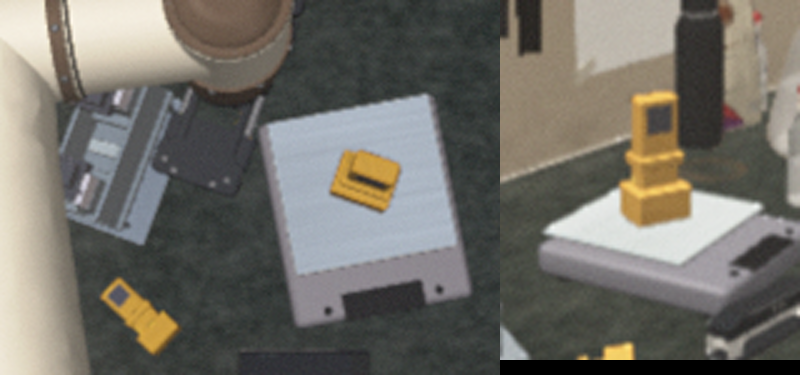

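The last picture shows the weight standing upright at about the middle of the pan: (366,182) in the left panel. The other things are undisturbed and the gripper is clear, so I'll hand in.

```bash
python3 -c "
from bench import env
print(env.job_done(), env.observe()['clock'])"
```

```text
the job is handed in; nothing more can be done
the job is handed in; nothing more can be done
```

I freed the weight from the cradle and stood it upright in the middle of the scale's pan, then handed the job in at about 36 s of the 72 s allowed. No verdict was reported.

- **Rocking:** I gripped the weight firmly at first, but tilting it in the tight pads masked the feel. I eased the fingers to a loose hold around the grip and finished both sides that way. At each stop the tool almost stopped following and the force rose from about 6 N of friction to roughly 15 N. A picture then showed both lips clear of the block.
- **Drawing out:** The weight came out along its lean with no more than about 4.5 N pulling down on the tool.
- **Standing it up:**
  - My first attempt, rolling the weight upright on its low edge, only slid that edge about 12 mm across the pan (about 12 N press), and a retry with about 10 N slid again.
  - I then let it swing upright under a lightened grip just above the pan, where it slipped a few mm and touched the pan lightly.
  - When I set it down, it touched earlier than I predicted. The press reached about 16 N before I eased off and let go.
- **Last checks:** The outline in the scene camera fits an upright weight to about 1 degree. The tool was within 1 mm of my measured pan centre at release. The gripper was clear, with no contact force. In the last picture the look-alike and stapler appear unmoved, and the bottle shows only in part. I did not recheck the stamp or the check weight.

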